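Load the roller mixer by way of the sloped V rest

TASK

Load every sample tube from the rack onto the roller mixer: the hood may or may not be locked, so try sliding it back, and turn the round lock knob anticlockwise if it holds. In the rack a tube can only be gripped by its cap end, so set it in the sloped V rest, take it again by its side and lay it lengthwise on a pair of rollers, one tube to a lane. When all are in, slide the hood fully shut and only then press the start button; leave the petri dish, the marker pen and the specimen cups where they are.

Things in the scene. Friction and masses are not known exactly. Their poses are not given: they have to be found in the camera images.
- tube_1: capped sample tube, 110 mm long, about 22 g: smooth body 16 mm across, cap 19 mm across over the last 23 mm, balanced near its middle; origin: centre of the foot, +z along the tube to the cap. Starts upright in the rack, foot 4 mm above the bench, top 49 mm above the rack's plate, other tubes 72 mm or more away. Two or three of the four tubes are there in a run
- tube_2: capped sample tube, 110 mm long, about 22 g: smooth body 16 mm across, cap 19 mm across over the last 23 mm, balanced near its middle; origin: centre of the foot, +z along the tube to the cap. Starts upright in the rack, foot 4 mm above the bench, top 49 mm above the rack's plate, other tubes 72 mm or more away. Two or three of the four tubes are there in a run
- tube_3: capped sample tube, 110 mm long, about 22 g: smooth body 16 mm across, cap 19 mm across over the last 23 mm, balanced near its middle; origin: centre of the foot, +z along the tube to the cap. Starts upright in the rack, foot 4 mm above the bench, top 49 mm above the rack's plate, other tubes 72 mm or more away. Two or three of the four tubes are there in a run
- tube_4: capped sample tube, 110 mm long, about 22 g: smooth body 16 mm across, cap 19 mm across over the last 23 mm, balanced near its middle; origin: centre of the foot, +z along the tube to the cap. Starts upright in the rack, foot 4 mm above the bench, top 49 mm above the rack's plate, other tubes 72 mm or more away. Two or three of the four tubes are there in a run
- tube_1_mid (a point): point on the axis of tube_1, 50 mm from its foot; axes of the tube
- tube_2_mid (a point): point on the axis of tube_2, 50 mm from its foot; axes of the tube
- tube_3_mid (a point): point on the axis of tube_3, 50 mm from its foot; axes of the tube
- tube_4_mid (a point): point on the axis of tube_4, 50 mm from its foot; axes of the tube
- rack: white three-tier tube rack, 254 x 110 x 66 mm, does not move; origin under its middle, x along its length. The tubes stand loosely in 18 mm holes, so they are drawn straight up. Between rack and mixer the front corner of the tall centrifuge reaches to about x = 0.52, y = 0.05: carry things past in front of it and keep a leaning gripper clear of it
- v_rest: sloped V rest: aluminium base 90 (x) x 120 (y) x 10 mm, loose on the bench, 0.9 kg, carrying two white V notches and a foot stop on a 45 degree slope; origin under the base. A tube lies in it with its foot at v_foot against the stop, cap up, its axis along (0, 0.707, 0.707) of this body; the V opens along (0, -0.707, 0.707)
- v_foot (a point): centre of the foot of a tube lying in the V rest (37 mm toward -y of the rest's origin, 32 mm up); axes of v_rest. The V's lips stand 18 mm either side of the tube's axis and 7 mm above it
- v_mid (a point): point on the axis of a tube lying in the V rest 50 mm from its foot; axes of v_rest. The notches hold the tube at 11-23 mm and 66-78 mm from its foot; between them (23-66 mm) its sides are free for fingers to 25 mm below the axis; above 78 mm it stands clear of the rest
- mixer: white tube roller mixer, fixed; origin under the middle of its deck of three roller pairs along y, +x from front to back, +y left. Bearing frames at y = +-78 mm, 92 mm high, 146 mm apart inside; console 76 mm high on the left (y 98 to 178, x -105 to 120 mm) with lock knob and start button; drive housing behind the deck (x over 105 mm), 110 mm high
- lane_1 (a point): front roller lane (55 mm apart): where the axis of a tube lying on this roller pair passes the lane's middle, 87 mm above the bench; axes of the mixer, the tube lies along y, either way round. Sleeve tops are 4 mm below the tube's axis; within 25 mm of the middle along y only thin shafts, fingers may go 8 mm below the axis. Open fingers at most 45 mm beside a filled lane
- lane_2 (a point): middle roller lane (55 mm apart): where the axis of a tube lying on this roller pair passes the lane's middle, 87 mm above the bench; axes of the mixer, the tube lies along y, either way round. Sleeve tops are 4 mm below the tube's axis; within 25 mm of the middle along y only thin shafts, fingers may go 8 mm below the axis. Open fingers at most 45 mm beside a filled lane
- lane_3 (a point): back roller lane (55 mm apart): where the axis of a tube lying on this roller pair passes the lane's middle, 87 mm above the bench; axes of the mixer, the tube lies along y, either way round. Sleeve tops are 4 mm below the tube's axis; within 25 mm of the middle along y only thin shafts, fingers may go 8 mm below the axis. Open fingers at most 45 mm beside a filled lane
- hood (a joint): how far the clear hood is slid back along the mixer's +x: 0 shut, 0.19 m fully open. It stays where it is left; sliding takes about 3 N. If the lock holds it, it stops within 3 mm
- hood_handle (a point): middle of the hood's handle, a level steel bar 10 mm thick, 110 mm long along the mixer's y, its axis 29 mm above the hood's top (hood top 124 mm above the bench, 194 mm wide); moves with the hood. The hood's front edge hangs to 106 mm and passes over tubes that lie in their lanes (tops 97 to 99 mm)
- lock_knob (a point): centre of the top of the lock knob, a plain round black knob 35 mm across, 26 mm tall, without any mark; axes of the mixer. Locked or not cannot be seen, only felt at the hood. Turned anticlockwise seen from above, up to 1.2 rad to its stop, it frees the hood; clockwise locks. Stiff (0.05 N m), stays where left
- start (a joint): travel of the start button, 0 up, 0.006 m fully pressed (5 N); springs back
- start_top (a point): centre of the top of the start button, 28 mm across, white in a black collar, on the console 105 mm behind the lock knob; pressed straight down
- petri_dish: bystander: closed petri dish 61 mm across, 15 mm high; origin under its middle
- marker_pen: bystander: marker pen 135 mm long lying on the bench; origin under its middle
- cup_a: bystander: the specimen cup nearest the bench edge, to the right of the mixer, orange lid, 62 mm across, 71 mm high; origin under its middle

How it is judged:
By the outcome, as a careful person would: the job done as asked, in the order asked, and still so for the second after the job is handed in, with the robot touching nothing.
Of tube_1, tube_2, tube_3, tube_4 only 2 to 3 are there at a start; the rules pass over those that are not, and their reading is None.
At some moment in a run one of v_rest may be knocked a few centimetres aside while the robot is not near it.
Once in a run the grip may slacken for a moment while it holds something.
It also fails if it takes over 210 s, if anything falls off the work surface, if the arm or the gripper's body presses on something with over 40 N, if the wrist force passes 120 N, or if a joint passes its speed limit or range.

ROBOT

A 7-joint arm with a two-finger parallel gripper is mounted at the origin on a cart in front of the work surface, level with it; the furniture and walls round the work are solid. World frame = base frame: x ahead of the robot, y to its left, z up, the work surface at z = 0. Lengths are in m, angles in rad, forces in N, time in s.
With the tool pointing down it reaches from about 0.35 to 0.9 m from the base axis. Payload 8.1 kg.
Tool frame: the origin (TCP) lies where the fingers leave the gripper's body, on its centre line; the fingertips stand 66 mm ahead of it and the grasp point (between the pads) lies 47 mm ahead of it; z points along the fingers, y is the line along which they close (so a half turn about z gives the same grasp; the last joint's range is limited). The gripper opens to 92 mm and grips with 3 to 60 N. Pads are 19 mm wide; open, the fingers measure 130 mm over their backs; the gripper's body (75 mm by 190 mm) begins 47 mm behind the grasp point.
Start: joints at [1.234, 0.434, 0.025, 1.573, -0.012, 1.134, -0.075], TCP at [0.145, -0.608, 0.292] pointing down, gripper open.
Joint ranges: [-2.62, 2.62], [-0.44, 2.09], [-1.27, 1.32], [0.08, 2.57], [-1.32, 4.46], [0.12, 2], [-2.74, 2.74]. Speed limits (rad/s): [2.22, 2.22, 3.01, 3.01, 3.14, 3.14, 3.14].

INTERFACE

Orientations are given as a rotation vector (axis times angle).
In Python, from cell import arm gives the robot as it stands.
- The arm moves only by the tool send_rows, never from a script. Its argument "motion" is text: rows parted by semicolons, each of 7 numbers parted by spaces: the closure, from 0 (fully open) to 1 (shut), then the shift along the world's x, y, z in m, then the turn, a rotation vector about the world's x, y, z in degrees. A call has 1 to 5 rows; each row shifts and turns the commanded pose from where the row before left it; what a row does not reach is not made up. A row lasts 1/8 s, in which the tool goes at most 62.5 mm and 10.7 degrees, less where a joint would pass 70% of its speed; a pose out of reach is approached as far as the arm can. A call is refused whole if a number of a shift passes 0.0625 or a number of a turn 10.7, either way. A call with a gripper value outside its range is refused whole. The fingers move at their own pace and stop on an object; "force" is the grip in N (left out, the last holds). Time passes only in rows, so rows that do not move let the fingers close. It gives the time, the measured TCP pose, the force, the opening and the grip force at its end, in the units of the state.
- arm.observe(): the state, without advancing time (a new reading comes with each control period).
- arm.get_image(name): name is "side" or "top"; returns (picture, depth): 420x560x3 uint8, blue, green, red; 420x560 float32, m along the optical axis (not along the pixel's ray), 0 where there is no reading.
- arm.camera_model(name): a dict with "fx", "fy", "cx", "cy" (pixels), "view" (4x4, takes a point from world to camera coordinates). Camera axes: x right, y down, z forward; pixel columns grow to the right and rows downward; lengths in m; the calibration is good to about 2 mm. A picture is of the moment at which its call begins. camera_model takes no time and is no camera call.
- arm.sign_off(): hands the job in; it is judged then, once.
The state is a dict: "clock": time; "joints": joint angles; "dq": joint speeds; "joint_efforts": joint torques, N m; "position": TCP position; "ee_rot": TCP orientation; "force": force on the tool from outside, world axes, zero at the start; "ft_torque": the same for the moment, N m; "width": opening from 0.0 (shut) to 1.0 (fully open); "gripper_force": force on a finger pad.
Only numpy, scipy, OpenCV 4.12 (cv2) and the standard library are available. Lean on these libraries where they do the work, as an engineer would, in place of code of your own. Each camera call takes 0.05 s, during which the arm holds its last target. There are 200 camera calls.

## Working session

There is one attempt and no reset: what is moved stays moved. The work goes in short steps, Python scripts to look and compute and a tool call to move; the robot and the scene stay as the last step left them, time stands still between calls to the robot, and variables do not carry over. Pictures are saved under pics/ and viewed, at most 14 in all, crops included, and the job is handed in when it is done.

Besides the shell and the picture viewer there is one more tool, called after ">>>" as name(argument=value, ...), one argument or row to a line, values as JSON. send_rows: Moves the arm, as the interface text tells. Its arguments: {"type":"object","properties":{"motion":{"type":"string"},"force":{"type":"number"}},"required":["motion"]}

```bash
ls; mkdir -p pics
python3 - <<'E'
from cell import arm
import cv2,numpy as np
for n in("top","side"):
    p,d=arm.get_image(n); cv2.imwrite(f"pics/{n}0.png",p); np.save(f"{n}0.npy",d)
    m=arm.camera_model(n); print(n,m['fx'],m['fy'],m['cx'],m['cy']); print(np.round(m['view'],4).tolist())
print(arm.observe())
E
```

```text
pics
top 400.80010031235 400.80010031235 282.41140751750027 212.70915013721088
[[0.0245, -0.9996, -0.0115, -0.1136], [-0.9823, -0.0219, -0.1862, 0.5484], [0.1858, 0.0159, -0.9824, 1.231], [0.0, 0.0, 0.0, 1.0]]
side 546.3581310098253 546.3581310098253 271.2322187718231 220.91518704177096
[[0.4475, -0.8942, 0.0101, -0.334], [-0.3525, -0.1868, -0.917, 0.2891], [0.8219, 0.4067, -0.3988, 1.7488], [0.0, 0.0, 0.0, 1.0]]
{'clock': 0.1, 'joints': array([ 1.23439925,  0.4351576 ,  0.0249889 ,  1.5739694 , -0.01163099,
        1.13399995, -0.07511505]), 'dq': array([ 5.23598273e-04, -4.90569846e-04,  1.34799449e-03, -1.70802192e-03,
        5.16505448e-04,  3.31877446e-04, -2.66909062e-05]), 'joint_efforts': array([ 2.67734205e-03, -6.69129395e+01,  9.87989344e-01, -3.15146148e+01,
       -6.03909628e-02,  3.73388745e-02,  2.93358016e-05]), 'position': array([ 0.14467259, -0.60766571,  0.29153509]), 'ee_rot': array([-3.11881813e+00, -3.66079496e-01,  4.17850153e-04]), 'force': array([ 0.00165894,  0.13545902, -0.31394892]), 'ft_torque': array([-0.04374564,  0.02929157,  0.0198781 ]), 'gripper_force': 0.0, 'width': 0.99655313649634}
```

View pics/top0.png

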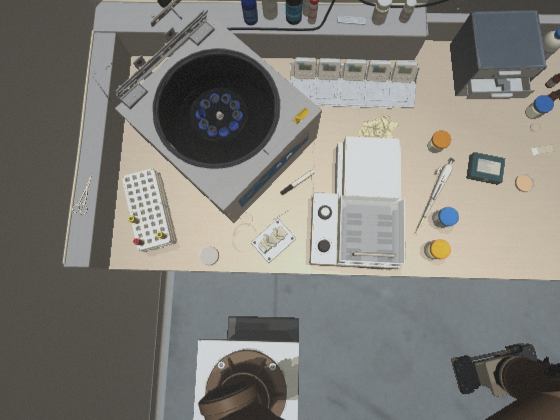

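View pics/side0.png

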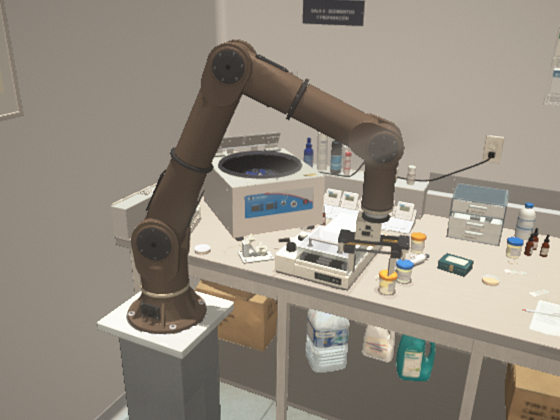

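The top view shows three tubes at (131,219), (137,241) and (160,236). The V rest is at (273,240), the knob at (324,246), the start button at (324,212) and the hood handle at about (375,254). The side view shows the gripper above the right of the mixer.

```bash
cat > h.py <<'E'
import cv2,numpy as np
from cell import arm
from scipy.spatial.transform import Rotation as R
def cam(n):
    m=arm.camera_model(n); V=np.array(m['view']); return m,V
def ray(n,u,v):
    m,V=cam(n); d=V[:3,:3].T@np.array([(u-m['cx'])/m['fx'],(v-m['cy'])/m['fy'],1]); return -V[:3,:3].T@V[:3,3],d
def plane(n,u,v,z):
    o,d=ray(n,u,v); return o+d*(z-o[2])/d[2]
def cloud(n,D):
    m,V=cam(n); v,u=np.mgrid[:D.shape[0],:D.shape[1]]
    P=np.stack([(u-m['cx'])/m['fx']*D,(v-m['cy'])/m['fy']*D,D],-1)
    return (P-V[:3,3])@V[:3,:3]
def proj(n,P):
    m,V=cam(n); q=V[:3,:3]@np.asarray(P)+V[:3,3]; return np.round([m['fx']*q[0]/q[2]+m['cx'],m['fy']*q[1]/q[2]+m['cy']],1)
def st():
    s=arm.observe(); r=R.from_rotvec(s['ee_rot']).as_matrix()
    print('t',round(s['clock'],2),'pos',np.round(s['position'],4),'z',np.round(r[:,2],3),'y',np.round(r[:,1],3),'F',np.round(s['force'],1),'w',round(s['width']*92,1),'g',round(s['gripper_force'],1),'q',np.round(s['joints'],2))
    return s
E
python3 - <<'E'
from h import *
p=cv2.imread("pics/top0.png")
a=cv2.resize(p[160:260,110:230],None,fx=4,fy=4,interpolation=cv2.INTER_CUBIC)
b=cv2.resize(p[180:280,230:420],None,fx=4,fy=4,interpolation=cv2.INTER_CUBIC)
cv2.imwrite("pics/a.png",a);cv2.imwrite("pics/b.png",b)
P=cloud("top",np.load("top0.npy"))
for n,u,v in[("t",131,219),("t",137,241),("t",160,236),("knob",324,246),("start",324,212),("handle",375,254),("hood",370,225),("console",324,230),("bench",250,200),("plate",150,200)]: print(n,np.round(P[v,u],3))
E
```

```text
t [0.51  0.359 0.112]
t [0.443 0.334 0.114]
t [0.46  0.267 0.109]
knob [ 0.442 -0.229  0.102]
start [ 0.546 -0.229  0.101]
handle [ 0.416 -0.37   0.161]
hood [ 0.506 -0.364  0.123]
console [ 0.495 -0.232  0.072]
bench [0.581 0.    0.093]
plate [0.581 0.325 0.06 ]
```

View pics/a.png

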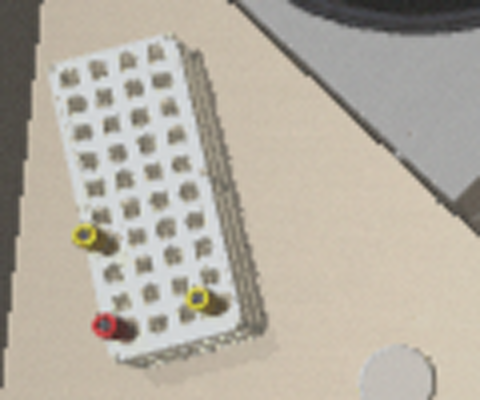

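View pics/b.png

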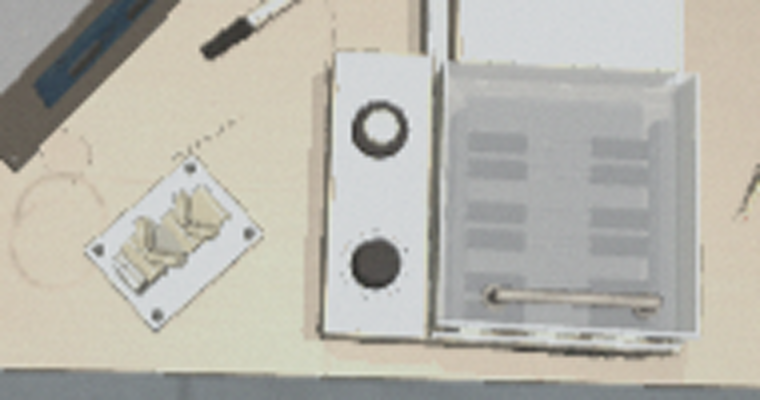

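Crop a shows cap tops at full-image (131,218.8), (136.3,241.5) and (159.3,234.5). Crop b shows rest base corners at (277.5,219), (296,239), (269,262.5) and (251,242), with the foot stop at the lower left, so the cap end points back-right. The knob, start button and handle are visible and the hood is shut.

```bash
cat >> h.py <<'E'
def blob(mask,roi,amin=8):
    u0,v0,u1,v1=roi; m=np.zeros_like(mask,np.uint8); m[v0:v1,u0:u1]=mask[v0:v1,u0:u1]
    k,l,s,c=cv2.connectedComponentsWithStats(m); return sorted([(s[i,4],c[i]) for i in range(1,k) if s[i,4]>=amin],key=lambda a:-a[0]),l
def rest(D,p,roi=(225,190,315,280)):
    """base plate from the depth cloud: bench < z < 25 mm, min-area rectangle; foot end by the stop (lower part)"""
    P=cloud("top",D); z=P[...,2]
    m=((z>0.006)&(z<0.09)&(D>0)).astype(np.uint8); b,l=blob(m,roi,150)
    i=l[int(b[0][1][1]),int(b[0][1][0])]; Q=P[(l==i)]; base=Q[Q[:,2]<0.02]
    r=cv2.minAreaRect((base[:,:2]*1000).astype(np.float32))
    return r,Q
E
python3 - <<'E'
from h import *
p=cv2.imread("pics/top0.png"); h=cv2.cvtColor(p,cv2.COLOR_BGR2HSV); D=np.load("top0.npy"); P=cloud("top",D)
sat=((h[...,1]>130)&(h[...,2]>60)).astype(np.uint8)
b,l=blob(sat,(115,200,185,260))
for a,c in b: print("cap",a,np.round(c,1),np.round(plane("top",*c,0.108),4))
dark=(h[...,2]<90).astype(np.uint8)
b,l=blob(dark,(313,195,336,262))
for a,c in b[:3]: print("dark",a,np.round(c,1),np.round(plane("top",*c,0.102),4),np.round(plane("top",*c,0.085),4))
r,Q=rest(D,p); print("rest",r, len(Q)); 
w=(Q[:,2]>0.03); print(np.round(Q[w].mean(0),3),np.round(Q[:,2].max(),3))
z=P[...,2]
m=(z>0.142)&(z<0.175); m[:240]=0;m[:,:335]=0;m[:,415:]=0;m[270:]=0
q=P[m]; print("handle",len(q),q.min(0).round(3),q.max(0).round(3),np.median(q,0).round(3))
m=((z>0.115)&(z<0.132)); m[:180]=0;m[:,:330]=0;m[:,415:]=0;m[275:]=0
q=P[m]; print("hood",len(q),np.percentile(q,[1,99],axis=0).round(3))
m=((z>0.066)&(z<0.082)); m[:185]=0;m[:,:305]=0;m[:,340:]=0;m[275:]=0
q=P[m]; print("console",cv2.minAreaRect((q[:,:2]*1000).astype(np.float32)))
E
```

```text
cap 21 [130.8 218.8] [0.5109 0.3614 0.108 ]
cap 17 [135.9 241.1] [0.4428 0.3393 0.108 ]
cap 15 [159.2 234.6] [0.4642 0.2703 0.108 ]
dark 107 [323.4 245.9] [ 0.4421 -0.2276  0.102 ] [ 0.444  -0.2291  0.085 ]
dark 57 [323.6 213.4] [ 0.5419 -0.2277  0.102 ] [ 0.5451 -0.2292  0.085 ]
rest ((467.9901428222656, -71.77713012695312), (93.06985473632812, 120.08428192138672), 45.881187438964844) 964
[ 0.464 -0.067  0.056] 0.09
handle 147 [ 0.41  -0.428  0.142] [ 0.422 -0.308  0.163] [ 0.416 -0.368  0.158]
hood 4220 [[ 0.395 -0.465  0.117]
 [ 0.596 -0.275  0.13 ]]
console ((503.3388366699219, -234.57904052734375), (226.70248413085938, 86.25093841552734), 0.28273844718933105)
```

Depth agrees with the given sizes: console top, hood 0.395–0.596, handle at (0.416, -0.368, 0.158) and a 93x120 rest base. The mixer is square to the world with its origin at about (0.496, -0.368). I'll go to the handle, with the fingers closing along x.

>>> send_rows(
  motion="0 0.034 0.03 -0.004 0 0 9.6;0 0.034 0.03 -0.004 0 0 9.6;0 0.034 0.03 -0.004 0 0 9.6;0 0.034 0.03 -0.004 0 0 9.6;0 0.034 0.03 -0.004 0 0 9.6",
  force=15,
)

```text
clock: 0.72
position: [0.3156, -0.4568, 0.2719]
ee_rot: [-2.697, -1.611, 0.0]
force: [0.3, 0.2, 0.0]
width: 0.999
gripper_force: 0.0
```

>>> send_rows(
  motion="0 0.034 0.03 -0.004 0 0 9.6;0 0.034 0.03 -0.004 0 0 9.6;0 0.034 0.03 -0.004 0 0 9.6;0 0 0 0 0 0 0",
)

```text
clock: 1.23
position: [0.4195, -0.3645, 0.2598]
ee_rot: [-2.208, -2.233, -0.004]
force: [0.3, -0.1, -0.4]
width: 0.999
gripper_force: 0.0
```

```bash
python3 -c "
from h import *
st()"
```

```text
t 1.23 pos [ 0.4195 -0.3645  0.2598] z [ 0.001  0.002 -1.   ] y [1.    0.011 0.001] F [ 0.3 -0.1 -0.4] w 91.9 g 0.0 q [ 0.91  0.39 -0.38  1.76  0.16  1.03  0.48]
```

>>> send_rows(
  motion="0 -0.0035 -0.0035 -0.03 0 0 0;0 0 0 -0.028 0 0 0;1 0 0 0 0 0 0;1 0 0 0 0 0 0;1 0 0 0 0 0 0",
  force=15,
)

```text
clock: 1.85
position: [0.4137, -0.372, 0.2035]
ee_rot: [2.217, 2.223, 0.0]
force: [-1.3, -0.5, 0.1]
width: 0.724
gripper_force: 0.0
```

>>> send_rows(
  motion="1 0 0 0 0 0 0;1 0 0 0 0 0 0;1 0 0 0 0 0 0",
)

```text
clock: 2.22
position: [0.4133, -0.3716, 0.2024]
ee_rot: [2.218, 2.225, 0.0]
force: [-0.1, -0.4, -0.4]
width: 0.393
gripper_force: 0.0
```

>>> send_rows(
  motion="1 0.003 0 0 0 0 0;1 0.003 0 0 0 0 0;1 0.003 0 0 0 0 0;1 0 0 0 0 0 0",
)

```text
clock: 2.72
position: [0.4221, -0.3716, 0.2022]
ee_rot: [-2.218, -2.225, 0.001]
force: [-2.4, -0.4, 1.9]
width: 0.099
gripper_force: 15.0
```

>>> send_rows(
  motion="1 0.005 0 0 0 0 0;1 0.005 0 0 0 0 0;1 0 0 0 0 0 0",
)

```text
clock: 3.1
position: [0.4328, -0.3718, 0.2022]
ee_rot: [2.217, 2.225, 0.0]
force: [-2.1, -2.5, -1.4]
width: 0.105
gripper_force: 15.0
```

The hood moves freely at about 2 N, so it isn't locked. I'll slide it fully back.

>>> send_rows(
  motion="1 0.03 0 0 0 0 0;1 0.035 0 0 0 0 0;1 0.035 0 0 0 0 0;1 0.035 0 0 0 0 0;1 0.025 0 0 0 0 0",
)

```text
clock: 3.72
position: [0.5927, -0.3757, 0.2023]
ee_rot: [2.218, 2.219, -0.006]
force: [-4.5, -13.1, 0.6]
width: 0.105
gripper_force: 14.9
```

>>> send_rows(
  motion="1 0.01 0 0 0 0 0;1 0.004 0 0 0 0 0;1 0.002 0 0 0 0 0;1 0 0 0 0 0 0",
)

```text
clock: 4.22
position: [0.607, -0.3759, 0.2023]
ee_rot: [2.219, 2.219, -0.007]
force: [-4.3, -11.7, 1.0]
width: 0.102
gripper_force: 14.9
```

>>> send_rows(
  motion="1 0.003 0 0 0 0 0;1 0.003 0 0 0 0 0;1 0 0 0 0 0 0",
)

```text
clock: 4.6
position: [0.6079, -0.3761, 0.2019]
ee_rot: [-2.219, -2.215, 0.017]
force: [-26.3, -6.1, 15.4]
width: 0.101
gripper_force: 14.9
```

>>> send_rows(
  motion="0.6 0 0 0 0 0 0;0.6 0 0 0 0 0 0;0.6 0 0 0 0 0 0;0.6 0 0 0.06 0 0 0;0.6 -0.04 0.05 0.04 0 0 0",
)

```text
clock: 5.22
position: [0.5834, -0.3316, 0.2975]
ee_rot: [2.217, 2.22, 0.004]
force: [0.1, 1.0, 0.7]
width: 0.4
gripper_force: 0.0
```

Run:
```python
from h import *
st()
p,D=arm.get_image("top"); cv2.imwrite("pics/top1.png",p); np.save("top1.npy",D)
cv2.imwrite("pics/c.png",cv2.resize(p[120:280,300:430],None,fx=4,fy=3.7,interpolation=cv2.INTER_CUBIC))
P=cloud("top",D);z=P[...,2]
print("rest",rest(D,p)[0])
```

```text
t 5.22 pos [ 0.5834 -0.3316  0.2975] z [ 0.005 -0.001 -1.   ] y [1.    0.001 0.005] F [0.1 1.  0.7] w 36.8 g 0.0 q [ 0.66  0.53 -0.36  1.42  0.19  1.22  0.29]
rest ((468.4034118652344, -72.50325775146484), (92.51203155517578, 122.68595123291016), 46.15135955810547)
```

View pics/c.png

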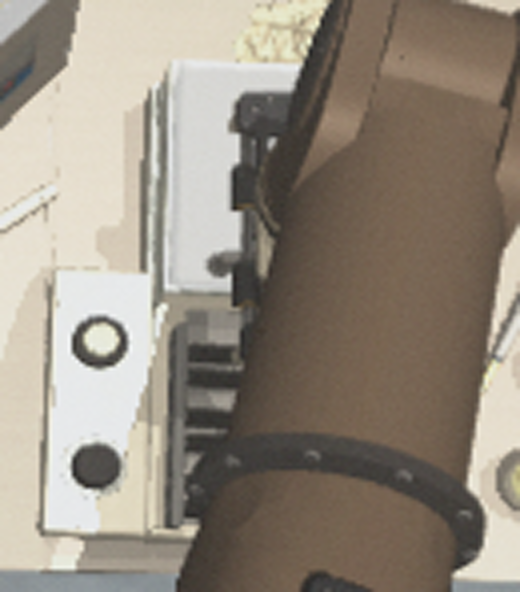

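The crop shows the hood slid back clear of the rollers and the console unchanged; the arm hides most of the deck. Next I move around in front of the centrifuge to the rack.

>>> send_rows(
  motion="0.45 -0.037 0.045 0 0 0 9.2;0.45 -0.037 0.045 0 0 0 9.2;0.45 -0.037 0.045 0 0 0 9.2;0.45 -0.037 0.045 0 0 0 9.2;0.45 -0.037 0.045 0 0 0 9.2",
)

```text
clock: 5.9
position: [0.3954, -0.1028, 0.2954]
ee_rot: [1.161, 2.918, 0.001]
force: [0.6, -0.2, 1.5]
width: 0.551
gripper_force: 0.0
```

>>> send_rows(
  motion="0.45 0 0.05 0 0 0 0;0.45 0 0.05 0 0 0 0;0.45 0 0.05 0 0 0 0;0.45 0 0.05 0 0 0 0;0.45 0 0.05 0 0 0 0",
)

```text
clock: 6.52
position: [0.3959, 0.1474, 0.2958]
ee_rot: [1.17, 2.915, 0.002]
force: [0.4, 0.1, -0.6]
width: 0.546
gripper_force: 0.0
```

>>> send_rows(
  motion="0.45 0.022 0.043 0 0 0 0;0.45 0.022 0.043 0 0 0 0;0.45 0.022 0.043 0 0 0 0;0.45 0 0 0 0 0 0",
)

```text
clock: 7.02
position: [0.462, 0.2785, 0.2953]
ee_rot: [-1.164, -2.916, -0.006]
force: [-0.8, -0.9, -0.2]
width: 0.552
gripper_force: 0.0
```

Run:
```python
from h import *
st()
p,D=arm.get_image("top"); cv2.imwrite("pics/top2.png",p); np.save("top2.npy",D)
P=cloud("top",D);z=P[...,2]
print("rest",rest(D,p)[0])
c=p[120:280,300:430]; cv2.imwrite("pics/d.png",cv2.resize(c,None,fx=4,fy=3.7,interpolation=cv2.INTER_CUBIC))
# rollers: dark sleeves seen at z ~0.083
h=cv2.cvtColor(p,cv2.COLOR_BGR2HSV); b,l=blob((h[...,2]<110).astype(np.uint8),(340,190,412,270),15)
for a,cc in b: print(a,np.round(cc,1),np.round(plane("top",*cc,0.08),3),np.round(P[int(cc[1]),int(cc[0])],3))
m=(z>0.18)&(P[...,0]<0.75)&(P[...,1]>-0.1)&(P[...,0]>0.5); print("centrifuge top z",np.median(z[m]).round(3))
```

```text
t 7.03 pos [0.462  0.2785 0.2953] z [-0.001  0.004 -1.   ] y [0.689 0.725 0.003] F [-0.8 -0.9 -0.2] w 50.8 g 0.0 q [-0.02  0.42 -0.84  1.73  0.33  1.14 -0.15]
rest ((468.03802490234375, -70.96507263183594), (95.39903259277344, 120.38885498046875), 44.76826477050781)
605 [386.4 237.7] [ 0.474 -0.423  0.08 ] [ 0.479 -0.427  0.057]
75 [353.2 233. ] [ 0.486 -0.321  0.08 ] [ 0.487 -0.321  0.079]
72 [353.9 215.8] [ 0.54  -0.324  0.08 ] [ 0.543 -0.321  0.08 ]
71 [353.7 222.1] [ 0.521 -0.323  0.08 ] [ 0.521 -0.321  0.081]
71 [353.5 239.9] [ 0.465 -0.322  0.08 ] [ 0.468 -0.321  0.079]
69 [353.3 250.8] [ 0.432 -0.321  0.08 ] [ 0.434 -0.321  0.076]
67 [352.9 257.5] [ 0.411 -0.32   0.08 ] [ 0.413 -0.318  0.076]
40 [342.5 220.5] [ 0.525 -0.289  0.08 ] [ 0.528 -0.288  0.072]
33 [372.6 267.5] [ 0.382 -0.379  0.08 ] [ 0.386 -0.385  0.044]
23 [341.7 256.6] [ 0.413 -0.285  0.08 ] [ 0.416 -0.285  0.07 ]
centrifuge top z 0.26
```

View pics/d.png

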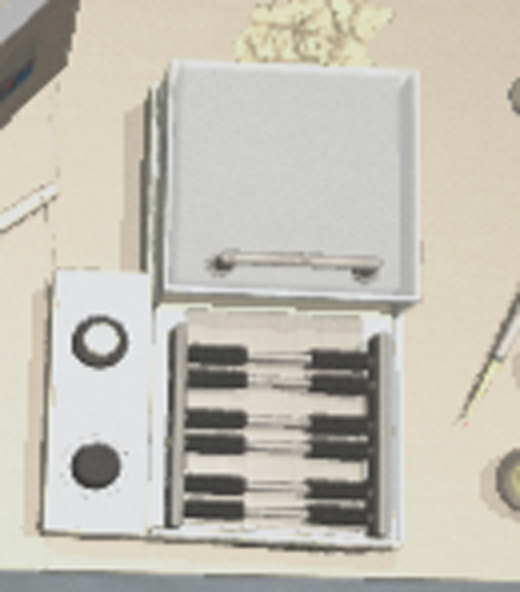

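Hood fully back; three roller pairs visible, left sleeves at v≈216/222/233/240/251/257.5, right sleeves at crop (337, 361/385/425/447/493/515), frames at crop x≈178 and 380.

Run:
```python
from h import *
D=np.load("top2.npy");P=cloud("top",D);z=P[...,2]
L=[plane("top",353.4,v,.083)[:2] for v in(257.5,250.8,239.9,233,222.1,215.8)]
p=cv2.imread("pics/top2.png");g=cv2.cvtColor(p,cv2.COLOR_BGR2GRAY)
col=g[195:265,381:386].mean(1); 
mins=[i+195 for i in range(1,69) if col[i]<col[i-1] and col[i]<=col[i+1] and col[i]<110]; print(mins)
for v in mins: print(np.round(plane("top",383.5,v,.083),4))
print("L",np.round(L,4).tolist())
for s in((340,350),(390,400)):
    m=(z>.086)&(z<.1); m[:215]=0;m[262:]=0;m[:,:s[0]]=0;m[:,s[1]:]=0; q=P[m]; print("frame",len(q),q.mean(0).round(4),np.percentile(q,[3,97],axis=0).round(3).tolist())
m=(z>0.145)&(z<0.172); m[:170]=0;m[:,:335]=0;m[:,415:]=0;m[230:]=0
q=P[m];print("handle",len(q),q.mean(0).round(4),cv2.fitLine((q[:,:2]*1000).astype(np.float32),2,0,.01,.01).ravel())
h=cv2.cvtColor(p,cv2.COLOR_BGR2HSV)
b,l=blob((h[...,2]<90).astype(np.uint8),(313,195,336,262))
for a,c in b[:2]: print(a,c)
b,l=blob(((h[...,1]>130)&(h[...,2]>60)).astype(np.uint8),(115,200,185,260),3)
for a,c in b: print("cap",a,c,plane("top",*c,.11).round(4))
c=np.array([[.464,.27,.114]])[0]; print(proj("top",c),proj("side",c))
```

```text
[218, 222, 225, 234, 236, 240, 243, 251, 254, 258, 260]
[ 0.5351 -0.4149  0.083 ]
[ 0.5226 -0.4146  0.083 ]
[ 0.5132 -0.4144  0.083 ]
[ 0.4851 -0.4138  0.083 ]
[ 0.4789 -0.4136  0.083 ]
[ 0.4666 -0.4134  0.083 ]
[ 0.4573 -0.4131  0.083 ]
[ 0.4328 -0.4126  0.083 ]
[ 0.4236 -0.4124  0.083 ]
[ 0.4115 -0.4121  0.083 ]
[ 0.4054 -0.412   0.083 ]
L [[0.4108, -0.3208], [0.4313, -0.3209], [0.4647, -0.3212], [0.4861, -0.3214], [0.5201, -0.3217], [0.54, -0.3219]]
frame 164 [ 0.4705 -0.2918  0.0919] [[0.402, -0.298, 0.087], [0.537, -0.285, 0.096]]
frame 188 [ 0.4732 -0.4473  0.0921] [[0.405, -0.454, 0.087], [0.541, -0.44, 0.097]]
handle 139 [ 0.6056 -0.374   0.1571] [ 2.5815437e-02  9.9966675e-01  6.0557593e+02 -3.7395746e+02]
46 [322.10869565 247.43478261]
33 [323.3030303  214.15151515]
cap 12 [160.75       233.83333333] [0.4664 0.2651 0.11  ]
[158.7 234.4] [180.  213.6]
```

Run:
```python
from h import *
p=cv2.imread("pics/side0.png");h=cv2.cvtColor(p,cv2.COLOR_BGR2HSV)
for c in([.464,.27,.102],[.5109,.3614,.102],[.4428,.3393,.102]): print(proj("side",c))
q,D=arm.get_image("side"); h2=cv2.cvtColor(q,cv2.COLOR_BGR2HSV); P=cloud("side",D)
for hh in(h,h2):
    b,l=blob(((hh[...,1]>120)&(hh[...,2]>50)).astype(np.uint8),(120,185,215,235),5)
    for a,c in b: print(a,c.round(1))
cv2.imwrite("pics/e.png",cv2.resize(q[150:270,110:260],None,fx=4,fy=4,interpolation=cv2.INTER_CUBIC))
```

```text
[180.1 216.3]
[168.6 208.4]
[162.9 215. ]
```

View pics/e.png

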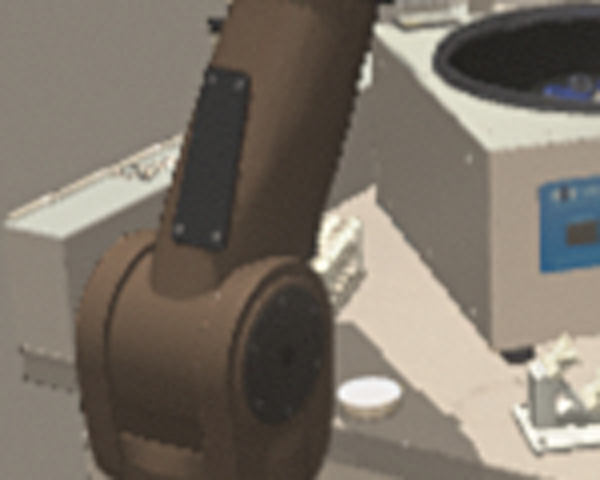

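The arm hides the rack in the side view, so I'll use the top view's depth to centre the caps.

Run:
```python
from h import *
D=np.load("top0.npy");P=cloud("top",D)
for c in([.464,.27],[.5109,.3614],[.4428,.3393]):
    m=(np.hypot(P[...,0]-c[0],P[...,1]-c[1])<.022)&(P[...,2]>.1); q=P[m]; v,u=np.nonzero(m)
    print(len(q),q.mean(0).round(4),((q.max(0)+q.min(0))/2).round(4),q[:,2].max().round(3),u.mean(),v.mean(),plane("top",u.mean(),v.mean(),.113).round(4))
```

```text
38 [0.4651 0.2676 0.1118] [0.4654 0.2681 0.1102] 0.118 159.71052631578948 234.1578947368421 [0.465  0.2673 0.113 ]
39 [0.5113 0.3583 0.1115] [0.5111 0.3601 0.1098] 0.12 131.4102564102564 218.46153846153845 [0.5111 0.3577 0.113 ]
42 [0.4427 0.3362 0.1117] [0.443  0.3374 0.1094] 0.119 136.5 241.0 [0.4426 0.3357 0.113 ]
```

Caps are at A (0.465, 0.268), B (0.511, 0.3585) and C (0.443, 0.3365). I'll grip A first.

>>> send_rows(
  motion="0.45 0.003 -0.0105 0 0 0 0;0.45 0 0 -0.05 0 0 0;0.45 0 0 -0.05 0 0 0;0.45 0 0 -0.03 0 0 0;0.45 0 0 -0.013 0 0 0",
  force=20,
)

```text
clock: 7.75
position: [0.465, 0.2611, 0.1512]
ee_rot: [-1.174, -2.913, 0.003]
force: [-0.2, -0.2, 0.4]
width: 0.549
gripper_force: 0.0
```

>>> send_rows(
  motion="1 0 0 0 0 0 0;1 0 0 0 0 0 0;1 0 0 0 0 0 0;1 0 0 0 0 0 0;1 0 0 0 0 0 0",
)

```text
clock: 8.38
position: [0.466, 0.2642, 0.1532]
ee_rot: [1.171, 2.914, 0.004]
force: [1.8, 1.7, 3.8]
width: 0.204
gripper_force: 20.0
```

>>> send_rows(
  motion="1 0 0 0.02 0 0 0;1 0 0 0.04 0 0 0;1 0 0 0.05 0 0 0;1 0 0 0.04 0 0 0;1 0 0 0 0 0 0",
)

```text
clock: 9.0
position: [0.4657, 0.2643, 0.3052]
ee_rot: [1.171, 2.912, 0.005]
force: [-0.4, -0.4, -0.7]
width: 0.204
gripper_force: 20.0
```

>>> send_rows(
  motion="1 -0.025 -0.05 0 0 0 0;1 -0.025 -0.05 0 0 0 0;1 -0.015 -0.05 0 0 0 0;1 0 -0.05 0 0 0 0;1 0 -0.05 0 0 0 0",
)

```text
clock: 9.62
position: [0.399, 0.0114, 0.3016]
ee_rot: [-1.172, -2.914, 0.002]
force: [0.5, -0.1, -0.7]
width: 0.205
gripper_force: 20.0
```

>>> send_rows(
  motion="1 0.02 -0.05 0 0 0 0;1 0.02 -0.04 0 0 0 0;1 0 0 0 0 0 0",
)

```text
clock: 10.0
position: [0.4402, -0.0801, 0.3009]
ee_rot: [-1.179, -2.909, 0.001]
force: [-1.4, -0.2, 0.1]
width: 0.206
gripper_force: 20.0
```

Run:
```python
from h import *
st()
q,D=arm.get_image("side"); cv2.imwrite("pics/f.png",q)
q,D=arm.get_image("top"); print(rest(D,q)[0])
```

```text
t 10.0 pos [ 0.4402 -0.0801  0.3009] z [-0.002  0.    -1.   ] y [ 0.696  0.718 -0.001] F [-1.4 -0.2  0.1] w 18.9 g 20.0 q [ 0.7   0.22 -0.74  1.92  0.17  1.06  0.69]
((537.3630981445312, -192.8025665283203), (3.535282850265503, 161.61029052734375), 88.1447525024414)
```

View pics/f.png

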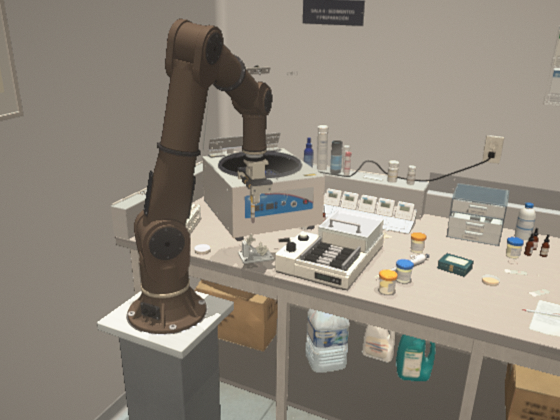

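The side view shows the tube held upright above the V rest at (255,250), hood open. I'll check whether the rest has moved, using the side depth before and now.

```bash
cat >> h.py <<'E'
def sverts(D,c=(.46,-.07),rad=.12):
    P=cloud("side",D); m=(np.hypot(P[...,0]-c[0],P[...,1]-c[1])<rad)&(P[...,2]>.006)&(P[...,2]<.016)&(D>0)
    q=P[m]; return len(q),cv2.minAreaRect((q[:,:2]*1000).astype(np.float32)),q.mean(0).round(4)
E
python3 - <<'E'
from h import *
D0=np.load("side0.npy"); print(sverts(D0))
q,D=arm.get_image("side"); np.save("side3.npy",D); print(sverts(D))
p0=cv2.imread("pics/side0.png"); r=(slice(235,270),slice(232,285))
sh=cv2.phaseCorrelate(cv2.cvtColor(p0[r],6).astype(np.float32),cv2.cvtColor(q[r],6).astype(np.float32)); print(sh)
E
```

```text
(310, ((458.56695556640625, -54.14146423339844), (203.4244384765625, 200.02505493164062), 10.900436401367188), array([ 0.4488, -0.0748,  0.0105]))
(308, ((456.67474365234375, -54.43888854980469), (212.19259643554688, 198.53379821777344), 20.18608283996582), array([ 0.4478, -0.0756,  0.0107]))
((0.06214764136391793, -0.1646279652459981), 0.6186128073513754)
```

The rest hasn't moved. Now I tilt the tube to the V's slope and go to the pre-insert pose.

>>> send_rows(
  motion="1 0.0084 -0.0012 -0.006 6.3 6.44 0;1 0.0084 -0.0012 -0.006 6.3 6.44 0;1 0.0084 -0.0012 -0.006 6.3 6.44 0;1 0.0084 -0.0012 -0.006 6.3 6.44 0;1 0.0084 -0.0012 -0.006 6.3 6.44 0",
)

```text
clock: 10.78
position: [0.4824, -0.0815, 0.2725]
ee_rot: [-0.887, -2.212, -0.38]
force: [0.0, -0.0, -0.2]
width: 0.203
gripper_force: 20.0
```

>>> send_rows(
  motion="1 0 0 0 0 0 0;1 0 0 0 0 0 0",
)

```text
clock: 11.02
position: [0.4819, -0.0812, 0.273]
ee_rot: [-0.889, -2.219, -0.377]
force: [-0.4, 0.6, 0.4]
width: 0.205
gripper_force: 20.0
```

```bash
python3 -c "
from h import *
st()"
```

```text
t 11.03 pos [ 0.4819 -0.0812  0.273 ] z [-0.505  0.493 -0.708] y [0.693 0.721 0.008] F [-0.4  0.6  0.4] w 18.9 g 20.0 q [ 0.69  0.72 -0.71  1.51 -0.08  1.64  0.81]
```

>>> send_rows(
  motion="1 0 -0.0045 -0.04 0 0 0;1 0 0 -0.043 0 0 0;1 0.01 -0.0098 -0.014 0 0 0;1 0.01 -0.0098 -0.014 0 0 0;1 0 0 0 0 0 0",
)

```text
clock: 11.65
position: [0.5031, -0.1075, 0.1617]
ee_rot: [-0.892, -2.217, -0.379]
force: [-0.6, -0.6, 0.4]
width: 0.201
gripper_force: 20.0
```

Run:
```python
from h import *
s=st(); f=s['position']; 
q,D=arm.get_image("side"); cv2.imwrite("pics/g.png",cv2.resize(q[180:290,190:340],None,fx=5,fy=5,interpolation=cv2.INTER_CUBIC))
print(np.array([.5174,-.1203,.1409])-f)
```

```text
t 11.65 pos [ 0.5031 -0.1075  0.1617] z [-0.505  0.495 -0.707] y [0.695 0.719 0.007] F [-0.6 -0.6  0.4] w 18.5 g 20.0 q [ 0.68  0.88 -0.66  1.5   0.    1.52  0.86]
[ 0.01425878 -0.01278757 -0.02075819]
```

View pics/g.png

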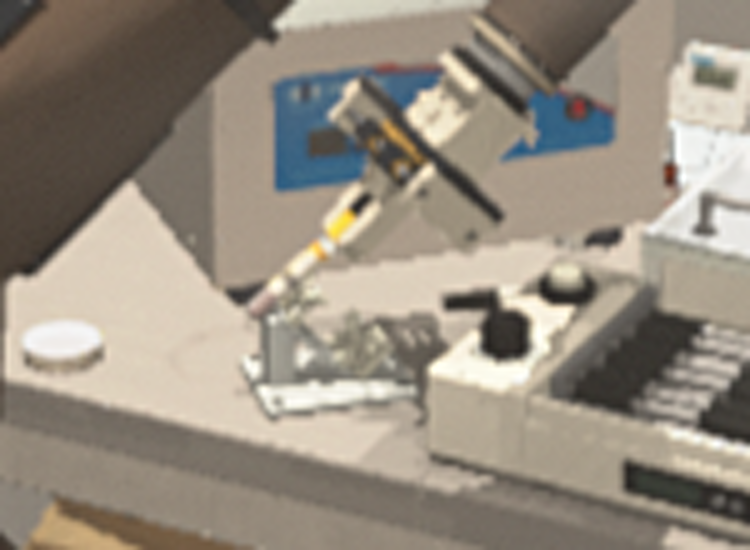

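The crop shows the tube parallel to and just above the V slope, foot near the stop and gripper clear of the centrifuge. Insert it now.

>>> send_rows(
  motion="1 0.005 -0.0045 -0.007 0 0 0;1 0.005 -0.0045 -0.007 0 0 0;1 0.004 -0.004 -0.005 0 0 0;1 0 0 0 0 0 0",
)

```text
clock: 12.2
position: [0.5166, -0.1201, 0.1418]
ee_rot: [-0.892, -2.216, -0.379]
force: [-0.3, 0.8, 1.5]
width: 0.199
gripper_force: 20.0
```

>>> send_rows(
  motion="1 0.001 -0.001 -0.0014 0 0 0;1 0 0 0 0 0 0",
)

```text
clock: 12.45
position: [0.5172, -0.1206, 0.141]
ee_rot: [-0.891, -2.216, -0.379]
force: [0.7, 1.3, 0.8]
width: 0.198
gripper_force: 20.0
```

>>> send_rows(
  motion="1 0.001 -0.001 -0.0014 0 0 0;1 0 0 0 0 0 0",
)

```text
clock: 12.7
position: [0.5182, -0.1218, 0.1395]
ee_rot: [-0.891, -2.216, -0.378]
force: [-0.7, 1.4, 1.4]
width: 0.196
gripper_force: 20.0
```

>>> send_rows(
  motion="1 -0.001 0.001 -0.0014 0 0 0;1 0 0 0 0 0 0",
)

```text
clock: 12.95
position: [0.5171, -0.1206, 0.1381]
ee_rot: [-0.891, -2.216, -0.379]
force: [0.0, 1.0, 1.6]
width: 0.2
gripper_force: 20.0
```

```bash
python3 -c "
from h import *
st()"
```

```text
t 12.95 pos [ 0.5171 -0.1206  0.1381] z [-0.506  0.495 -0.707] y [0.694 0.72  0.007] F [0.  1.  1.6] w 18.4 g 20.0 q [ 0.67  0.93 -0.64  1.46  0.03  1.52  0.87]
```

>>> send_rows(
  motion="0.6 0 0 0 0 0 0;0.6 0 0 0 0 0 0;0.6 0 0 0 0 0 0;0.6 0.01 -0.01 0.014 0 0 0;0.6 0.02 -0.02 0.028 0 0 0",
)

```text
clock: 13.58
position: [0.5465, -0.1506, 0.18]
ee_rot: [-0.889, -2.214, -0.377]
force: [0.8, -0.5, -0.8]
width: 0.398
gripper_force: 0.0
```

>>> send_rows(
  motion="0.6 0 0 0.05 0 0 0;0.6 -0.02 0.03 0.05 0 0 0;0.6 0 0 0 0 0 0",
)

```text
clock: 13.95
position: [0.5275, -0.1181, 0.2845]
ee_rot: [-0.887, -2.223, -0.38]
force: [0.0, -0.1, -0.9]
width: 0.399
gripper_force: 0.0
```

Run:
```python
from h import *
st()
q,D=arm.get_image("side"); np.save("side4.npy",D); cv2.imwrite("pics/h.png",cv2.resize(q[200:280,200:300],None,fx=6,fy=6,interpolation=cv2.INTER_CUBIC))
P=cloud("side",D)
print(sverts(D))
for c in([.4415,-.0462,.032],[.467,-.071,.067],[.492,-.0955,.103],[.4971,-.1005,.11]): print(proj("side",c))
h=cv2.cvtColor(q,cv2.COLOR_BGR2HSV)
b,l=blob(((h[...,1]>130)&(h[...,2]>90)&(h[...,0]<35)).astype(np.uint8),(225,210,290,262),4)
for a,c in b: print(a,c.round(1),P[int(c[1]),int(c[0])].round(3))
```

```text
t 13.95 pos [ 0.5275 -0.1181  0.2845] z [-0.503  0.493 -0.71 ] y [0.692 0.722 0.011] F [ 0.  -0.1 -0.9] w 36.7 g 0.0 q [ 0.67  0.78 -0.68  1.34 -0.06  1.75  0.82]
(310, ((460.1952209472656, -62.18504333496094), (225.7571258544922, 192.8677215576172), 14.777835845947266), array([ 0.4461, -0.0782,  0.0105]))
[246.3 250.5]
[255.2 241. ]
[264.  231.2]
[265.8 229.3]
10 [263.7 244.7] [ 0.485 -0.095  0.052]
```

View pics/h.png

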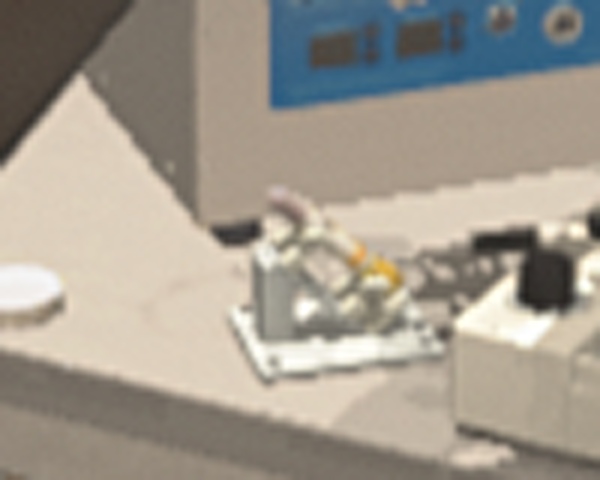

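Correction: the crop shows the rest's high end at the front-left. I had the slope reversed, and the tube now lies in the V with its cap down at the stop (cap about (263,245), foot about (247.5,233)). It can still be taken by its side in the present tool orientation. I'll measure where it lies.

Run:
```python
from h import *
D=np.load("side4.npy");P=cloud("side",D)
o=np.array([.468,-.072]);y=np.array([-.716,.698]);x=np.array([.698,.716])
d=P[...,:2]-o; X=d@x;Y=d@y;Z=P[...,2]
t=(Y+.037)*.707+(Z-.032)*.707; n=-(Y+.037)*.707+(Z-.032)*.707
m=(abs(X)<.03)&(t>-.03)&(t<.13)&(abs(n)<.04)&(Z>.02)&(D>0)
for a in np.arange(-.02,.12,.01):
    k=m&(t>=a)&(t<a+.01)
    if k.sum(): print(round(a*1000),k.sum(),"nmax",(n[k].max()*1000).round(1),"X at top",(X[k][n[k]>n[k].max()-.004].mean()*1000).round(1))
p0=cv2.imread("pics/side0.png"); q,D2=arm.get_image("side")
for r in((slice(250,268),slice(236,280)),): print(cv2.phaseCorrelate(cv2.cvtColor(p0[r],6).astype(np.float32),cv2.cvtColor(q[r],6).astype(np.float32)))
```

```text
-10 13 nmax 8.3 X at top -7.8
0 19 nmax 11.5 X at top -0.8
10 19 nmax 13.4 X at top -6.9
20 49 nmax 13.2 X at top -6.8
30 14 nmax 12.5 X at top -5.7
40 20 nmax 10.4 X at top -8.2
50 15 nmax 11.0 X at top -4.2
60 19 nmax 9.1 X at top -3.9
70 39 nmax 10.6 X at top 2.1
80 47 nmax 9.9 X at top 1.1
90 12 nmax 8.9 X at top 3.8
100 9 nmax 7.8 X at top -4.7
110 3 nmax 5.7 X at top -2.4
((0.5263803791434221, -0.2238350209404505), 0.8259193025989296)
```

The tube lies properly in the V: its top is about 9–13 mm above the axis line over its whole length. I'll grip its side at about 51 mm from the stop.

>>> send_rows(
  motion="0.5 0.017 -0.0286 -0.04 0 0 0;0.5 0 0 -0.04 0 0 0;0.5 0 0 -0.027 0 0 0;0.5 0 0 0 0 0 0",
)

```text
clock: 14.55
position: [0.5428, -0.15, 0.1699]
ee_rot: [-0.891, -2.21, -0.377]
force: [0.3, -0.4, 0.5]
width: 0.501
gripper_force: 0.0
```

>>> send_rows(
  motion="0.5 -0.012 0.012 -0.017 0 0 0;0.5 -0.012 0.012 -0.017 0 0 0;0.5 -0.01 0.009 -0.014 0 0 0;0.5 0 0 0 0 0 0",
)

```text
clock: 15.05
position: [0.5096, -0.1162, 0.1253]
ee_rot: [-0.89, -2.215, -0.378]
force: [0.1, -0.7, 0.1]
width: 0.498
gripper_force: 0.0
```

```bash
python3 -c "
from h import *
s=st(); print(np.array([.5005,-.1037,.1125])-s['position'])"
```

```text
t 15.05 pos [ 0.5096 -0.1162  0.1253] z [-0.507  0.495 -0.706] y [0.694 0.72  0.006] F [ 0.1 -0.7  0.1] w 45.8 g 0.0 q [ 0.67  0.94 -0.64  1.49  0.03  1.49  0.87]
[-0.00908999  0.01248996 -0.01282677]
```

>>> send_rows(
  motion="0.5 -0.005 0.006 -0.007 0 0 0;0.5 -0.004 0.006 -0.006 0 0 0;0.5 0 0 0 0 0 0;1 0 0 0 0 0 0;1 0 0 0 0 0 0",
  force=20,
)

```text
clock: 15.68
position: [0.5014, -0.1045, 0.1123]
ee_rot: [-0.891, -2.216, -0.379]
force: [0.6, 0.6, -0.1]
width: 0.329
gripper_force: 0.0
```

>>> send_rows(
  motion="1 0 0 0 0 0 0;1 0 0 0 0 0 0;1 0 0 0 0 0 0",
)

```text
clock: 16.05
position: [0.502, -0.1039, 0.1125]
ee_rot: [-0.891, -2.217, -0.38]
force: [4.4, 1.9, 3.0]
width: 0.168
gripper_force: 19.8
```

```bash
python3 -c "
from h import *
st()"
```

```text
t 16.05 pos [ 0.502  -0.1039  0.1125] z [-0.504  0.496 -0.707] y [0.695 0.719 0.009] F [4.4 1.9 3. ] w 15.4 g 19.8 q [ 0.67  0.94 -0.64  1.53  0.03  1.44  0.87]
```

Gripped at 15.4 mm wide. I lift it out, level it and turn it toward lane 3.

>>> send_rows(
  motion="1 0.01 -0.01 0.014 0 0 0;1 0.02 -0.02 0.028 0 0 0;1 0 0 0.05 0 0 0;1 0 0 0.05 0 0 0;1 0 0 0.02 0 0 0",
)

```text
clock: 16.68
position: [0.5314, -0.1344, 0.2767]
ee_rot: [-0.891, -2.219, -0.378]
force: [0.7, -0.6, -1.2]
width: 0.166
gripper_force: 19.8
```

>>> send_rows(
  motion="1 0 -0.03 0 -6.26 -6.46 0;1 0 -0.03 0 -6.26 -6.46 0;1 0 -0.03 0 -6.26 -6.46 0;1 0 -0.03 0 -6.26 -6.46 0;1 0 -0.03 0 -6.26 -6.46 0",
)

```text
clock: 17.3
position: [0.5305, -0.2856, 0.2738]
ee_rot: [1.168, 2.912, 0.001]
force: [-0.3, 0.2, -0.6]
width: 0.171
gripper_force: 19.8
```

>>> send_rows(
  motion="1 -0.003 -0.018 0 0 0 -9.5;1 -0.003 -0.018 0 0 0 -9.5;1 -0.004 -0.018 0 0 0 -9.5;1 -0.004 -0.018 0 0 0 -9.5;1 -0.004 -0.018 0 0 0 -9.5",
)

```text
clock: 17.92
position: [0.5121, -0.375, 0.2731]
ee_rot: [-2.251, -2.191, -0.003]
force: [0.1, 0.1, -0.6]
width: 0.164
gripper_force: 19.8
```

Run:
```python
from h import *
st()
q,D=arm.get_image("side"); P=cloud("side",D); np.save("side5.npy",D); cv2.imwrite("pics/i.png",cv2.resize(q[170:300,240:420],None,fx=4.4,fy=4.4,interpolation=cv2.INTER_CUBIC))
```

```text
t 17.93 pos [ 0.5121 -0.375   0.2731] z [ 0.001  0.001 -1.   ] y [ 1.    -0.027  0.001] F [ 0.1  0.1 -0.6] w 15.1 g 19.8 q [ 0.82  0.5  -0.41  1.55  0.21  1.14  0.34]
```

View pics/i.png

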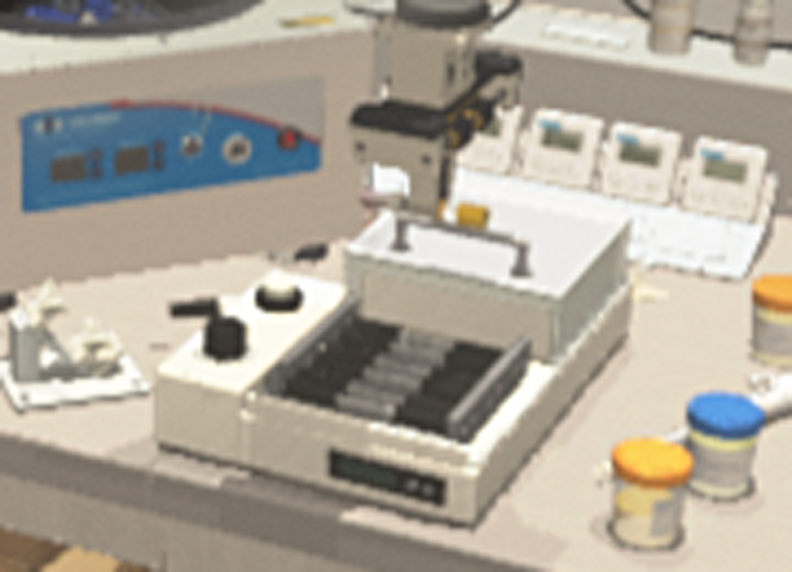

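The crop shows the tube held level along y above the deck, with cap at crop (472,215), foot (365,200) and rollers clear. I'll measure its height and centring from side depth.

```bash
cat >> h.py <<'E'
def held(D,tcp):
    P=cloud("side",D); z=P[...,2]
    for s,lo,hi in(("L",.018,.08),("R",-.08,-.022)):
        dy=P[...,1]-tcp[1]; m=(dy>lo)&(dy<hi)&(abs(P[...,0]-tcp[0])<.03)&(z>tcp[2]-.085)&(z<tcp[2]-.035)&(D>0); q=P[m]
        if len(q): print(s,len(q),"z",np.percentile(q[:,2],[3,97]).round(4),"y",q[:,1].min().round(4),q[:,1].max().round(4),"xmin",np.percentile(q[:,0],5).round(4))
E
python3 -c "
from h import *
held(np.load('side5.npy'),[.5121,-.375,.2731])"
```

```text
L 48 z [0.2037 0.2222] y -0.3568 -0.3183 xmin 0.5012
R 45 z [0.2071 0.2244] y -0.4261 -0.3971 xmin 0.4988
```

>>> send_rows(
  motion="1 0.001 0.001 -0.02 0.2 -7.5 0;1 0.001 0 -0.03 0.2 -7.5 0;1 0 0 -0.04 0 0 0;1 0 0 -0.02 0 0 0;1 0 0 0 0 0 0",
)

```text
clock: 18.6
position: [0.5137, -0.3723, 0.1619]
ee_rot: [2.108, 2.068, 0.288]
force: [-0.6, -0.1, -0.5]
width: 0.164
gripper_force: 19.8
```

```bash
python3 -c "
from h import *
s=st(); R_=R.from_rotvec(s['ee_rot']).as_matrix(); print('axis pt',s['position']+.06*R_[:,2])"
```

```text
t 18.6 pos [ 0.5137 -0.3723  0.1619] z [ 0.258  0.011 -0.966] y [ 0.966 -0.021  0.258] F [-0.6 -0.1 -0.5] w 15.1 g 19.8 q [ 0.94  0.55 -0.46  1.82  0.15  0.6   0.44]
axis pt [ 0.5292198  -0.37162415  0.10396287]
```

>>> send_rows(
  motion="1 0.001 -0.001 -0.007 0 0 0;1 0 0 -0.006 0 0 0;1 0 0 -0.002 0 0 0;1 0 0 0 0 0 0",
)

```text
clock: 19.1
position: [0.5163, -0.3744, 0.1502]
ee_rot: [2.105, 2.062, 0.289]
force: [-3.1, 0.8, 7.1]
width: 0.169
gripper_force: 19.8
```

>>> send_rows(
  motion="1 0 0 -0.0015 0 0 0;1 0 0 0 0 0 0",
)

```text
clock: 19.35
position: [0.5164, -0.3746, 0.1494]
ee_rot: [2.105, 2.061, 0.289]
force: [-6.5, 2.6, 13.9]
width: 0.166
gripper_force: 20.0
```

>>> send_rows(
  motion="1 0 0 0.002 0 0 0;1 -0.003 0 0 0 0 0;1 0 0 -0.002 0 0 0;1 0 0 0 0 0 0",
)

```text
clock: 19.85
position: [0.5148, -0.3744, 0.1491]
ee_rot: [2.103, 2.061, 0.291]
force: [0.2, 1.4, 9.2]
width: 0.166
gripper_force: 20.0
```

Run:
```python
from h import *
s=st(); print(s['ft_torque'])
q,D=arm.get_image("side"); held(D,s['position']+np.array([.0155,0,.002]))
```

```text
t 19.85 pos [ 0.5148 -0.3744  0.1491] z [ 0.265  0.007 -0.964] y [ 0.964 -0.021  0.265] F [0.2 1.4 9.2] w 15.3 g 20.0 q [ 0.94  0.57 -0.45  1.83  0.16  0.56  0.43]
[ 0.20339726 -0.52131831  0.13684563]
L 62 z [0.0709 0.0967] y -0.3549 -0.2948 xmin 0.5085
R 134 z [0.0717 0.1006] y -0.4543 -0.3967 xmin 0.5069
```

>>> send_rows(
  motion="1 0 0 0.001 0 0 0;0.68 0 0 0.001 0 0 0;0.68 0 0 0 0 0 0;0.68 0 0 0 0 0 0",
)

```text
clock: 20.4
position: [0.5125, -0.3743, 0.1491]
ee_rot: [2.108, 2.063, 0.289]
force: [0.4, 0.2, -1.0]
width: 0.314
gripper_force: 0.0
```

Run:
```python
from h import *
s=st()
q,D=arm.get_image("side"); held(D,s['position']+np.array([.0155,0,.002]))
```

```text
t 20.4 pos [ 0.5125 -0.3743  0.1491] z [ 0.261  0.008 -0.965] y [ 0.965 -0.023  0.261] F [ 0.4  0.2 -1. ] w 28.9 g 0.0 q [ 0.94  0.57 -0.45  1.84  0.16  0.57  0.43]
L 60 z [0.0708 0.0959] y -0.3545 -0.2945 xmin 0.5056
R 133 z [0.0689 0.1012] y -0.4541 -0.397 xmin 0.5073
```

Released. I retreat and return to the rack for tube C, then check lane 3 and the rest from above.

>>> send_rows(
  motion="0.68 -0.0052 0 0.0193 0 0 0;0.68 -0.0104 0 0.0386 0 0 0;0.6 0 0 0.05 -0.2 7.5 0;0.45 0 0 0.04 -0.2 7.5 0;0.45 -0.02 0.045 0 0 0 9.5",
)

```text
clock: 21.08
position: [0.4815, -0.3316, 0.3035]
ee_rot: [2.048, 2.369, 0.006]
force: [0.8, 0.5, -1.6]
width: 0.536
gripper_force: 0.0
```

>>> send_rows(
  motion="0.45 -0.019 0.055 0 0 0 9.5;0.45 -0.019 0.055 0 0 0 9.5;0.45 -0.019 0.055 0 0 0 9.5;0.45 -0.019 0.055 0 0 0 9.5;0.45 0 0.055 0 0 0 0",
)

```text
clock: 21.7
position: [0.3999, -0.053, 0.2986]
ee_rot: [1.167, 2.915, 0.003]
force: [1.2, 0.3, 0.5]
width: 0.552
gripper_force: 0.0
```

>>> send_rows(
  motion="0.45 0 0.06 0 0 0 0;0.45 0 0.06 0 0 0 0;0.45 0.005 0.06 0 0 0 0;0.45 0.015 0.06 0 0 0 0;0.45 0.02 0.06 0 0 0 0",
)

```text
clock: 22.32
position: [0.4415, 0.2465, 0.2989]
ee_rot: [1.17, 2.913, 0.005]
force: [1.2, -0.8, 0.2]
width: 0.552
gripper_force: 0.0
```

>>> send_rows(
  motion="0.45 0 0.06 0 0 0 0;0.45 0 0 0 0 0 0",
)

```text
clock: 22.58
position: [0.4391, 0.3104, 0.2989]
ee_rot: [-1.158, -2.919, -0.011]
force: [0.0, 0.0, 0.7]
width: 0.549
gripper_force: 0.0
```

```bash
cat >> h.py <<'E'
def lanes(D):
    P=cloud("top",D); z=P[...,2]; q=P[(z>.0875)&(z<.115)&(P[...,1]<-.302)&(P[...,1]>-.438)&(P[...,0]>.40)&(P[...,0]<.56)&(D>0)]
    for i,x in enumerate((.421,.475,.530)):
        k=q[abs(q[:,0]-x)<.02]
        if len(k)>5: print("lane",i+1,len(k),k.mean(0).round(4),"y",k[:,1].min().round(4),k[:,1].max().round(4),"line",cv2.fitLine((k[:,:2]*1000).astype(np.float32),2,0,.01,.01).ravel()[:2].round(3))
E
python3 - <<'E'
from h import *
st()
p,D=arm.get_image("top"); cv2.imwrite("pics/top5.png",p); np.save("top5.npy",D); print(rest(D,p)[0]); lanes(D)
E
```

```text
t 22.57 pos [0.4391 0.3104 0.2989] z [ 0.001  0.007 -1.   ] y [0.686 0.728 0.006] F [0.  0.  0.7] w 50.5 g 0.0 q [-0.06  0.43 -0.89  1.73  0.36  1.15 -0.24]
((468.8760070800781, -70.97760009765625), (92.16360473632812, 119.32844543457031), 43.9476203918457)
lane 3 200 [ 0.5303 -0.3705  0.0952] y -0.4297 -0.3104 line [0.031 1.   ]
```

Lane 3 holds the tube centred and straight (y −0.430 to −0.310, x 0.530). The rest is in place. Now pick C.

>>> send_rows(
  motion="0.45 0.0036 0.026 0 0 0 0;0.45 0 0 -0.05 0 0 0;0.45 0 0 -0.05 0 0 0;0.45 0 0 -0.03 0 0 0;0.45 0 0 -0.016 0 0 0",
)

```text
clock: 23.25
position: [0.4454, 0.3287, 0.1508]
ee_rot: [1.173, 2.914, 0.002]
force: [-0.3, -0.1, 0.5]
width: 0.55
gripper_force: 0.0
```

>>> send_rows(
  motion="0.45 0 0 0 0 0 0;1 0 0 0 0 0 0;1 0 0 0 0 0 0;1 0 0 0 0 0 0;1 0 0 0 0 0 0",
)

```text
clock: 23.88
position: [0.4454, 0.3316, 0.1521]
ee_rot: [1.17, 2.915, 0.008]
force: [1.6, 0.8, -0.8]
width: 0.207
gripper_force: 20.0
```

>>> send_rows(
  motion="1 0 0 0 0 0 0;1 0 0 0 0 0 0",
)

```text
clock: 24.12
position: [0.4454, 0.3316, 0.152]
ee_rot: [1.17, 2.915, 0.008]
force: [3.4, 2.0, 2.1]
width: 0.208
gripper_force: 20.0
```

>>> send_rows(
  motion="1 0 0 0.02 0 0 0;1 0 0 0.04 0 0 0;1 0 0 0.05 0 0 0;1 0 0 0.04 0 0 0;1 0 0 0 0 0 0",
)

```text
clock: 24.75
position: [0.4449, 0.3318, 0.3046]
ee_rot: [1.169, 2.914, 0.011]
force: [0.6, -0.0, -1.0]
width: 0.206
gripper_force: 20.0
```

>>> send_rows(
  motion="1 -0.01 -0.055 0 0 0 0;1 -0.01 -0.055 0 0 0 0;1 -0.01 -0.055 0 0 0 0;1 -0.01 -0.055 0 0 0 0;1 -0.01 -0.055 0 0 0 0",
)

```text
clock: 25.38
position: [0.3933, 0.0538, 0.3006]
ee_rot: [-1.17, -2.914, -0.003]
force: [1.4, 0.0, 0.3]
width: 0.201
gripper_force: 20.0
```

Run:
```python
from h import *
st()
q,D=arm.get_image("side")
p0=cv2.imread("pics/side0.png")
r=(slice(235,268),slice(232,285)); print(cv2.phaseCorrelate(cv2.cvtColor(p0[r],6).astype(np.float32),cv2.cvtColor(q[r],6).astype(np.float32)))
```

```text
t 25.38 pos [0.3933 0.0538 0.3006] z [-0.001  0.003 -1.   ] y [0.692 0.722 0.001] F [1.4 0.  0.3] w 18.5 g 20.0 q [ 0.59  0.15 -0.93  2.01  0.13  1.04  0.41]
((0.14812831100635648, -0.06301637548999395), 0.7645656647996156)
```

>>> send_rows(
  motion="1 0.0115 -0.0215 -0.008 -6.33 -6.4 0;1 0.0115 -0.0215 -0.008 -6.33 -6.4 0;1 0.0115 -0.0215 -0.008 -6.33 -6.4 0;1 0.0115 -0.0215 -0.008 -6.33 -6.4 0;1 0.0115 -0.0215 -0.008 -6.33 -6.4 0",
)

```text
clock: 26.05
position: [0.4501, -0.0507, 0.2617]
ee_rot: [0.895, 2.232, -0.379]
force: [-0.9, -1.8, -0.7]
width: 0.204
gripper_force: 20.0
```

>>> send_rows(
  motion="1 0 0 0 0 0 0;1 0 0 0 0 0 0",
)

```text
clock: 26.3
position: [0.4497, -0.0494, 0.2615]
ee_rot: [0.898, 2.242, -0.378]
force: [0.4, 0.5, -0.3]
width: 0.207
gripper_force: 20.0
```

Run:
```python
from h import *
s=st(); print(np.array([.4506,-.0535,.179])-s['position'])
q,D=arm.get_image("side"); cv2.imwrite("pics/j.png",cv2.resize(q[180:290,190:340],None,fx=4,fy=4,interpolation=cv2.INTER_CUBIC))
```

```text
t 26.3 pos [ 0.4497 -0.0494  0.2615] z [ 0.488 -0.487 -0.724] y [ 0.695  0.719 -0.015] F [ 0.4  0.5 -0.3] w 19.1 g 20.0 q [ 0.25  0.19 -0.8   2.35  1.25  0.93 -0.67]
[ 0.00086097 -0.00409682 -0.08252625]
```

>>> send_rows(
  motion="1 0.001 -0.004 -0.03 -1 -1 0;1 0 0 -0.03 0 0 0;1 0 0 -0.022 0 0 0;1 0 0 0 0 0 0;1 0 0 0 0 0 0",
)

```text
clock: 26.98
position: [0.4517, -0.0541, 0.181]
ee_rot: [0.89, 2.213, -0.388]
force: [0.1, 0.5, -0.6]
width: 0.202
gripper_force: 20.0
```

Run:
```python
from h import *
s=st(); z=R.from_rotvec(s['ee_rot']).as_matrix()[:,2]; f=s['position']+.148*z
o=np.array([.4685,-.0713,0]);yr=np.array([-.711,.703,0]);vf=o-.037*yr+[0,0,.032]; a=(yr+[0,0,1])*.707; n=(-yr+[0,0,1])*.707; xr=np.array([.703,.711,0])
d=f-vf; print("foot rel: a,n,x mm",(np.array([d@a,d@n,d@xr])*1000).round(1),"axis err",(-z@n).round(3),(-z@xr).round(3))
q,D=arm.get_image("side"); P=cloud("side",D); cv2.imwrite("pics/k.png",cv2.resize(q[180:290,190:340],None,fx=4,fy=4,interpolation=cv2.INTER_CUBIC))
```

```text
t 26.98 pos [ 0.4517 -0.0541  0.181 ] z [ 0.504 -0.501 -0.704] y [ 0.696  0.718 -0.013] F [ 0.1  0.5 -0.6] w 18.6 g 20.0 q [ 0.14  0.42 -0.77  2.46  1.52  1.05 -1.05]
foot rel: a,n,x mm [ 0.5 62.9  0.1] axis err -0.005 0.002
```

View pics/k.png

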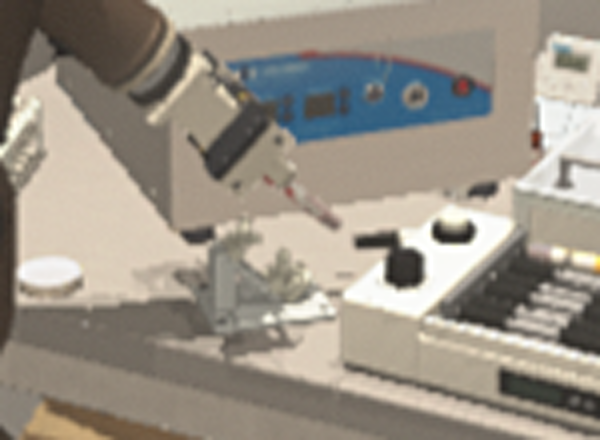

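The crop shows the red tube aligned with the correct slope, foot toward the stop, and the gripper clear of the centrifuge. I'll go in gradually because joint 4 is near its limit.

>>> send_rows(
  motion="1 -0.006 0.006 -0.0065 0 0 0;1 -0.005 0.005 -0.007 0 0 0;1 -0.005 0.005 -0.007 0 0 0;1 0 0 0 0 0 0",
)

```text
clock: 27.52
position: [0.4356, -0.0378, 0.1602]
ee_rot: [0.888, 2.214, -0.387]
force: [-0.3, 0.3, -0.2]
width: 0.206
gripper_force: 20.0
```

```bash
cat >> h.py <<'E'
def foot(o=(.4685,-.0713),yaw=45.3,L=.148):
    s=st(); z=R.from_rotvec(s['ee_rot']).as_matrix()[:,2]; f=s['position']+L*z
    c,k=np.cos(np.radians(yaw)),np.sin(np.radians(yaw)); xr=np.array([c,k,0]);yr=np.array([-k,c,0])
    vf=np.array([*o,0])-.037*yr+[0,0,.032]; a=(yr+[0,0,1])*.7071; n=(-yr+[0,0,1])*.7071; d=f-vf
    print("foot rel a,n,x mm",(np.array([d@a,d@n,d@xr])*1000).round(1),"axis err n,x",(-z@n).round(3),(-z@xr).round(3))
E
python3 -c "
from h import *
foot()"
```

```text
t 27.52 pos [ 0.4356 -0.0378  0.1602] z [ 0.505 -0.5   -0.704] y [ 0.695  0.719 -0.013] F [-0.3  0.3 -0.2] w 19.0 g 20.0 q [ 0.07  0.48 -0.78  2.49  1.53  1.11 -1.17]
foot rel a,n,x mm [ 2.  32.   0.5] axis err n,x -0.005 0.001
```

>>> send_rows(
  motion="1 -0.005 0.005 -0.007 0 0 0;1 -0.005 0.005 -0.007 0 0 0;1 -0.003 0.003 -0.004 0 0 0;1 -0.001 0.001 -0.0015 0 0 0;1 0 0 0 0 0 0",
)

```text
clock: 28.15
position: [0.4223, -0.0241, 0.1409]
ee_rot: [0.889, 2.211, -0.387]
force: [4.7, -2.2, 5.5]
width: 0.201
gripper_force: 20.0
```

>>> send_rows(
  motion="1 -0.001 0.001 -0.0014 0 0 0;1 0 0 0 0 0 0",
)

```text
clock: 28.4
position: [0.4215, -0.023, 0.1396]
ee_rot: [0.889, 2.211, -0.387]
force: [5.8, -0.9, 5.9]
width: 0.204
gripper_force: 20.0
```

```bash
python3 -c "
from h import *
foot()"
```

```text
t 28.4 pos [ 0.4215 -0.023   0.1396] z [ 0.506 -0.501 -0.702] y [ 0.695  0.718 -0.011] F [ 5.8 -0.9  5.9] w 18.8 g 20.0 q [-0.    0.55 -0.79  2.52  1.54  1.17 -1.29]
foot rel a,n,x mm [1.9 3.3 1.2] axis err n,x -0.007 0.0
```

>>> send_rows(
  motion="0.55 0 0 0 0 0 0;0.55 0 0 0 0 0 0;0.55 0 0 0 0 0 0;0.55 0.005 -0.005 0.007 0 0 0;0.55 0.015 -0.015 0.021 0 0 0",
)

```text
clock: 29.02
position: [0.4401, -0.0425, 0.1658]
ee_rot: [0.886, 2.218, -0.388]
force: [0.1, 0.1, -0.5]
width: 0.451
gripper_force: 0.0
```

>>> send_rows(
  motion="0.55 0.02 -0.02 0.028 0 0 0;0.55 0.005 -0.005 0.04 0 0 0;0.55 0 0 0.05 3.5 3.6 0;0.55 0.005 -0.005 0.03 7 7.1 0;0.55 0.005 -0.005 0.02 7 7.1 0",
)

```text
clock: 29.65
position: [0.4655, -0.0815, 0.297]
ee_rot: [1.013, 2.48, -0.324]
force: [-0.1, -0.3, -1.4]
width: 0.45
gripper_force: 0.0
```

>>> send_rows(
  motion="0.5 0.01 -0.01 0 7 7.1 0;0.5 0.01 -0.01 0 7 7.1 0;0.5 0.01 -0.01 0 7 7.1 0;0.5 0.01 -0.01 -0.01 7 7.1 0;0.5 0.005 -0.01 -0.01 7 7.1 0",
)

```text
clock: 30.28
position: [0.511, -0.1322, 0.2757]
ee_rot: [-1.026, -2.586, -0.137]
force: [-0.1, 0.1, -0.8]
width: 0.502
gripper_force: 0.0
```

```bash
cat >> h.py <<'E'
def inv(D,o=(.4685,-.0713),yaw=45.3):
    P=cloud("side",D); c,k=np.cos(np.radians(yaw)),np.sin(np.radians(yaw)); d=P[...,:2]-np.array(o); X=d@[c,k];Y=d@[-k,c];Z=P[...,2]
    t=(Y+.037)*.707+(Z-.032)*.707; n=-(Y+.037)*.707+(Z-.032)*.707
    m=(abs(X)<.03)&(abs(n)<.04)&(Z>.02)&(D>0); out=[]
    for a in np.arange(-.02,.13,.01):
        w=m&(t>=a)&(t<a+.01)
        if w.sum(): out.append((round(a*1000),int(w.sum()),round(n[w].max()*1000,1),round(X[w][n[w]>n[w].max()-.004].mean()*1000,1)))
    print(out)
E
python3 - <<'E'
from h import *
s=st(); print("to go",np.array([.5005,-.1037,.1125])+.08*np.array([.503,-.497,.707])-s['position'])
q,D=arm.get_image("side"); inv(D); cv2.imwrite("pics/l.png",q)
E
```

```text
t 30.27 pos [ 0.511  -0.1322  0.2757] z [-0.289  0.217 -0.932] y [ 0.679  0.733 -0.04 ] F [-0.1  0.1 -0.8] w 46.2 g 0.0 q [ 0.72  0.59 -0.76  1.56  0.17  1.44  0.76]
to go [ 0.0297448  -0.01125817 -0.10667519]
[(-10, 9, np.float64(8.2), np.float64(-0.9)), (0, 20, np.float64(9.5), np.float64(-8.7)), (10, 19, np.float64(12.3), np.float64(-1.6)), (20, 45, np.float64(10.8), np.float64(-6.4)), (30, 17, np.float64(9.5), np.float64(-6.0)), (40, 16, np.float64(9.4), np.float64(-0.9)), (50, 18, np.float64(10.6), np.float64(-4.3)), (60, 16, np.float64(9.4), np.float64(-9.3)), (70, 39, np.float64(9.7), np.float64(-3.4)), (80, 39, np.float64(9.0), np.float64(-7.3)), (90, 14, np.float64(9.3), np.float64(-4.8)), (100, 15, np.float64(9.9), np.float64(-1.9)), (110, 7, np.float64(5.9), np.float64(-3.6))]
```

The tube lies straight in the V (top about 9.5 mm above the axis line along its length). I'll work out the remaining turn to the side-grasp pose.

```bash
cat >> h.py <<'E'
def todo(pos,z,y):
    s=st(); z=np.array(z,float);z/=np.linalg.norm(z);y=np.array(y,float);y-=z*(y@z);y/=np.linalg.norm(y); T=np.stack([np.cross(y,z),y,z],1)
    w=(R.from_matrix(T)*R.from_rotvec(s['ee_rot']).inv()).as_rotvec(degrees=True); print("shift",(np.array(pos)-s['position']).round(4),"turn",w.round(2))
E
python3 -c "
from h import *
todo(np.array([.5005,-.1037,.1125])+.08*np.array([.503,-.497,.707]),[-.503,.497,-.707],[.703,.711,0])"
```

```text
t 30.32 pos [ 0.5109 -0.1365  0.2707] z [-0.299  0.225 -0.927] y [ 0.683  0.729 -0.043] F [ 1.5 -4.9 -2.4] w 46.2 g 0.0 q [ 0.72  0.6  -0.75  1.55  0.17  1.45  0.76]
shift [ 0.0298 -0.0069 -0.1017] turn [17.82 14.99 -2.  ]
```

>>> send_rows(
  motion="0.5 0 0 0 0 0 0;0.5 0 0 0 0 0 0",
)

```text
clock: 30.58
position: [0.5102, -0.1303, 0.2765]
ee_rot: [-1.025, -2.593, -0.131]
force: [0.1, -0.2, 0.5]
width: 0.501
gripper_force: 0.0
```

```bash
python3 -c "
from h import *
todo(np.array([.5005,-.1037,.1125])+.08*np.array([.503,-.497,.707]),[-.503,.497,-.707],[.703,.711,0])"
```

```text
t 30.57 pos [ 0.5102 -0.1303  0.2765] z [-0.285  0.211 -0.935] y [ 0.678  0.734 -0.041] F [ 0.1 -0.2  0.5] w 46.1 g 0.0 q [ 0.72  0.59 -0.76  1.56  0.18  1.44  0.75]
shift [ 0.0305 -0.0132 -0.1075] turn [18.5  16.01 -2.41]
```

>>> send_rows(
  motion="0.5 0.01 -0.004 -0.02 6.2 5.3 -0.8;0.5 0.01 -0.004 -0.02 6.2 5.3 -0.8;0.5 0.01 -0.005 -0.02 6.1 5.4 -0.8;0.5 0 0 -0.04 0 0 0;0.5 0 0 0 0 0 0",
)

```text
clock: 31.2
position: [0.5393, -0.1438, 0.1749]
ee_rot: [-0.908, -2.205, -0.373]
force: [0.0, 0.2, 0.5]
width: 0.5
gripper_force: 0.0
```

```bash
python3 -c "
from h import *
todo(np.array([.5005,-.1037,.1125])+.0*np.array([.503,-.497,.707]),[-.503,.497,-.707],[.703,.711,0])"
```

```text
t 31.2 pos [ 0.5393 -0.1438  0.1749] z [-0.506  0.497 -0.705] y [ 0.703  0.711 -0.003] F [0.  0.2 0.5] w 46.0 g 0.0 q [ 0.7   0.94 -0.71  1.35  0.06  1.64  0.82]
shift [-0.0388  0.0401 -0.0624] turn [-0.01 -0.27 -0.  ]
```

>>> send_rows(
  motion="0.5 -0.0125 0.013 -0.02 0 0 0;0.5 -0.0125 0.013 -0.02 0 0 0;0.5 -0.009 0.009 -0.015 0 0 0;0.5 -0.005 0.0055 -0.008 0 0 0;0.5 0 0 0 0 0 0",
)

```text
clock: 31.82
position: [0.5017, -0.1037, 0.1144]
ee_rot: [-0.909, -2.209, -0.375]
force: [-0.1, -0.5, 0.0]
width: 0.502
gripper_force: 0.0
```

>>> send_rows(
  motion="1 0 0 0 0 0 0;1 0 0 0 0 0 0;1 0 0 0 0 0 0;1 0 0 0 0 0 0;1 0 0 0 0 0 0",
)

```text
clock: 32.45
position: [0.5019, -0.1041, 0.1129]
ee_rot: [-0.91, -2.207, -0.377]
force: [2.1, 0.4, 0.3]
width: 0.168
gripper_force: 19.9
```

```bash
python3 -c "
from h import *
st()"
```

```text
t 32.45 pos [ 0.5019 -0.1041  0.1129] z [-0.503  0.499 -0.706] y [ 0.705  0.71  -0.001] F [2.1 0.4 0.3] w 15.4 g 19.9 q [ 0.71  0.96 -0.72  1.52  0.08  1.45  0.8 ]
```

>>> send_rows(
  motion="1 0.01 -0.01 0.014 0 0 0;1 0.02 -0.02 0.028 0 0 0;1 0 0 0.05 0 0 0;1 0 0 0.05 0 0 0;1 0 0 0.02 0 0 0",
)

```text
clock: 33.08
position: [0.532, -0.1339, 0.2775]
ee_rot: [-0.909, -2.209, -0.377]
force: [0.6, -1.0, -1.5]
width: 0.164
gripper_force: 19.9
```

>>> send_rows(
  motion="1 -0.004 -0.03 0 -6.35 -6.38 0;1 -0.004 -0.03 0 -6.35 -6.38 0;1 -0.004 -0.03 0 -6.35 -6.38 0;1 -0.004 -0.03 0 -6.35 -6.38 0;1 -0.004 -0.03 0 -6.35 -6.38 0",
)

```text
clock: 33.7
position: [0.511, -0.2852, 0.2745]
ee_rot: [1.197, 2.903, -0.006]
force: [-0.6, -0.2, -0.5]
width: 0.164
gripper_force: 19.9
```

>>> send_rows(
  motion="1 -0.0072 -0.018 0 0 0 -9.34;1 -0.0072 -0.018 0 0 0 -9.34;1 -0.0072 -0.018 0 0 0 -9.34;1 -0.0072 -0.018 0 0 0 -9.34;1 -0.0072 -0.018 0 0 0 -9.34",
)

```text
clock: 34.33
position: [0.4746, -0.3746, 0.2739]
ee_rot: [-2.254, -2.182, 0.001]
force: [-0.0, 0.3, 1.0]
width: 0.166
gripper_force: 19.9
```

Run:
```python
from h import *
q,D=arm.get_image("side"); s=arm.observe(); held(D,s['position']); todo([.475,-.373,.160],[0,0,-1],[1,-.026,0])
```

```text
L 59 z [0.2056 0.2213] y -0.3593 -0.3143 xmin 0.4657
R 31 z [0.2074 0.2211] y -0.424 -0.3997 xmin 0.4612
t 34.38 pos [ 0.4732 -0.3776  0.2738] z [-0.005  0.001 -1.   ] y [ 0.999 -0.043 -0.005] F [-0.8 -3.2 -0.4] w 15.3 g 19.9 q [ 0.93  0.47 -0.5   1.61  0.25  1.13  0.32]
shift [ 0.0018  0.0046 -0.1138] turn [-0.07 -0.26  1.  ]
```

>>> send_rows(
  motion="1 0.0005 0.001 -0.04 0 0 0;1 0 0 -0.04 0 0 0;1 0 0 -0.025 0 0 0;1 0 0 -0.01 0 0 0;1 0 0 0 0 0 0",
)

```text
clock: 35.0
position: [0.4759, -0.3728, 0.1594]
ee_rot: [-2.247, -2.19, 0.0]
force: [1.0, -0.3, 0.9]
width: 0.167
gripper_force: 19.9
```

>>> send_rows(
  motion="1 0 0 -0.004 0 0 0;1 0 0 -0.003 0 0 0;1 0 0 -0.002 0 0 0;1 0 0 0 0 0 0",
)

```text
clock: 35.5
position: [0.4769, -0.3737, 0.1523]
ee_rot: [-2.251, -2.191, -0.0]
force: [-0.7, 0.6, 8.8]
width: 0.167
gripper_force: 20.0
```

```bash
python3 -c "
from h import *
st()"
```

```text
t 35.5 pos [ 0.4769 -0.3737  0.1523] z [-0.  0. -1.] y [ 1.    -0.027 -0.   ] F [-0.7  0.6  8.8] w 15.4 g 20.0 q [ 0.89  0.6  -0.47  1.74  0.33  0.88  0.26]
```

>>> send_rows(
  motion="1 0 0 0.001 0 0 0;0.68 0 0 0.001 0 0 0;0.68 0 0 0 0 0 0;0.68 0 0 0 0 0 0",
)

```text
clock: 36.0
position: [0.4758, -0.3731, 0.1525]
ee_rot: [-2.249, -2.189, 0.0]
force: [0.1, -0.7, 0.1]
width: 0.316
gripper_force: 0.0
```

>>> send_rows(
  motion="0.68 0 0 0.03 0 0 0;0.6 0 0 0.06 0 0 0;0.45 0 0 0.05 0 0 0;0.45 -0.01 0.04 0.01 0 0 9.4;0.45 -0.015 0.05 0 0 0 9.4",
)

```text
clock: 36.62
position: [0.4513, -0.2828, 0.3038]
ee_rot: [-1.858, -2.533, 0.001]
force: [1.0, 0.5, 1.1]
width: 0.547
gripper_force: 0.0
```

>>> send_rows(
  motion="0.45 -0.017 0.055 0 0 0 9.4;0.45 -0.017 0.055 0 0 0 9.4;0.45 -0.017 0.055 0 0 0 9.4;0.45 0 0.055 0 0 0 0;0.45 0 0.055 0 0 0 0",
)

```text
clock: 37.25
position: [0.3995, -0.0068, 0.3029]
ee_rot: [-1.191, -2.905, 0.003]
force: [2.0, -0.0, -0.6]
width: 0.549
gripper_force: 0.0
```

>>> send_rows(
  motion="0.45 0.01 0.06 0 0 0 0;0.45 0.02 0.06 0 0 0 0;0.45 0.03 0.06 0 0 0 0;0.45 0.03 0.06 0 0 0 0;0.45 0.02 0.06 0 0 0 0",
)

```text
clock: 37.88
position: [0.5067, 0.2835, 0.3021]
ee_rot: [-1.192, -2.904, 0.004]
force: [0.8, 0.1, 0.6]
width: 0.551
gripper_force: 0.0
```

Run:
```python
from h import *
p,D=arm.get_image("top"); np.save("top6.npy",D); cv2.imwrite("pics/top6.png",p); print(rest(D,p)[0]); lanes(D); st()
```

```text
((466.60345458984375, -70.04981994628906), (90.42549133300781, 123.68513488769531), 43.394962310791016)
lane 2 194 [ 0.4758 -0.3665  0.0952] y -0.4357 -0.3139 line [0.011 1.   ]
lane 3 193 [ 0.5303 -0.3726  0.0953] y -0.4231 -0.3161 line [0.04  0.999]
t 37.92 pos [0.5056 0.2927 0.3023] z [-0.003  0.006 -1.   ] y [0.697 0.717 0.002] F [0.2 5.3 3. ] w 51.0 g 0.0 q [-0.    0.51 -0.91  1.61  0.42  1.22 -0.19]
```

Lanes 2 and 3 are filled and straight, and the rest is unchanged. On to tube B.

>>> send_rows(
  motion="0.45 0.004 0.035 0 0 0 0;0.45 0.001 0.033 -0.05 0 0 0;0.45 0 0 -0.05 0 0 0;0.45 0 0 -0.03 0 0 0;0.45 0 0 -0.019 0 0 0",
)

```text
clock: 38.55
position: [0.51, 0.3497, 0.152]
ee_rot: [-1.189, -2.904, 0.005]
force: [0.6, -0.3, 0.6]
width: 0.554
gripper_force: 0.0
```

>>> send_rows(
  motion="0.45 0 0 0 0 0 0;0.45 0 0 0 0 0 0",
)

```text
clock: 38.8
position: [0.5109, 0.3508, 0.1551]
ee_rot: [-1.191, -2.905, -0.001]
force: [0.3, 0.8, -0.1]
width: 0.554
gripper_force: 0.0
```

>>> send_rows(
  motion="1 0 0 0 0 0 0;1 0 0 0 0 0 0;1 0 0 0 0 0 0;1 0 0 0 0 0 0;1 0 0 0 0 0 0",
)

```text
clock: 39.42
position: [0.511, 0.3508, 0.1542]
ee_rot: [-1.19, -2.905, -0.0]
force: [3.2, 2.0, 0.7]
width: 0.217
gripper_force: 19.9
```

>>> send_rows(
  motion="1 0 0 0.02 0 0 0;1 0 0 0.04 0 0 0;1 0 0 0.05 0 0 0;1 0 0 0.04 0 0 0;1 0 0 0 0 0 0",
)

```text
clock: 40.05
position: [0.5104, 0.3514, 0.3079]
ee_rot: [-1.19, -2.907, -0.005]
force: [-0.2, 1.5, -1.3]
width: 0.215
gripper_force: 20.0
```

>>> send_rows(
  motion="1 -0.0235 -0.0594 0 0 0 0;1 -0.0235 -0.0594 0 0 0 0;1 -0.0235 -0.0594 0 0 0 0;1 -0.0235 -0.0594 0 0 0 0;1 -0.0235 -0.0594 0 0 0 0",
)

```text
clock: 40.67
position: [0.3936, 0.0576, 0.303]
ee_rot: [-1.19, -2.903, 0.005]
force: [0.9, -1.5, -0.4]
width: 0.215
gripper_force: 20.0
```

>>> send_rows(
  motion="1 0 0 0 0 0 0;1 0 0 0 0 0 0",
)

```text
clock: 40.92
position: [0.3952, 0.0595, 0.3037]
ee_rot: [-1.192, -2.903, 0.003]
force: [0.8, 0.1, 0.1]
width: 0.215
gripper_force: 20.0
```

Run:
```python
from h import *
q,D=arm.get_image("side"); cv2.imwrite("pics/m.png",q)
p0=cv2.imread("pics/side0.png"); r=(slice(235,268),slice(232,285)); print(cv2.phaseCorrelate(cv2.cvtColor(p0[r],6).astype(np.float32),cv2.cvtColor(q[r],6).astype(np.float32)))
print(sverts(D)[2]); P=cloud("side",D); s=arm.observe()
m=(np.hypot(P[...,0]-s['position'][0],P[...,1]-s['position'][1])<.02)&(P[...,2]<s['position'][2]-.07)&(P[...,2]>.1)&(D>0); k=P[m]; print("tube",len(k),k.min(0).round(3),k.max(0).round(3),k.mean(0).round(4))
todo([.4506,-.0535,.261],[.503,-.497,-.707],[.703,.711,0])
```

```text
((0.19151657984986414, -0.11350477411604487), 0.7674154116783614)
[ 0.4458 -0.0779  0.0107]
tube 86 [0.38  0.056 0.156] [0.408 0.079 0.233] [0.3921 0.0657 0.1971]
t 40.98 pos [0.3954 0.0606 0.3038] z [-0.003  0.    -1.   ] y [ 0.701  0.713 -0.002] F [-0.4  0.3  0.5] w 19.8 g 20.0 q [ 0.65  0.17 -1.02  2.    0.17  1.06  0.34]
shift [ 0.0552 -0.1141 -0.0428] turn [-31.6  -32.24  -0.12]
```

Run:
```python
from h import *
q,D=arm.get_image("side"); P=cloud("side",D); s=arm.observe(); c=s['position']
d=P-c; m=(np.hypot(d[...,0],d[...,1])<.03)&(d[...,2]<-.05)&(d[...,2]>-.16)&(D>0); k=d[m]
e=np.array([.711,-.703]); f=np.array([.703,.711])
for z in np.arange(-.155,-.05,.015):
    w=k[abs(k[:,2]-z)<.0075]; 
    if len(w): print(round(z,3),len(w),"perp",((w[:,:2]@e).mean()*1000).round(1),"close",((w[:,:2]@f).mean()*1000).round(1))
print(k[:,2].min())
```

```text
-0.14 11 perp -6.1 close 5.9
-0.125 13 perp -7.2 close 2.9
-0.11 16 perp -7.3 close 1.1
-0.095 16 perp -7.2 close 0.5
-0.08 12 perp -7.5 close -3.4
-0.065 15 perp -7.1 close -8.6
-0.14493044360767016
```

Tube B hangs about 8° off the tool axis in the closing plane. I'll tilt the tool to bring it upright and measure again.

>>> send_rows(
  motion="1 0 0 0 -3 3 0;1 0 0 0 -3 3 0;1 0 0 0 0 0 0;1 0 0 0 0 0 0",
)

```text
clock: 41.52
position: [0.3953, 0.0608, 0.3035]
ee_rot: [-1.162, -2.846, 0.21]
force: [0.0, -1.1, -0.9]
width: 0.212
gripper_force: 20.0
```

```bash
cat >> h.py <<'E'
def tubedir():
    K=[]
    s=st(); c=s['position']
    for i in range(3):
        q,D=arm.get_image("side"); P=cloud("side",D); d=P-c; K.append(d[(np.hypot(d[...,0],d[...,1])<.035)&(d[...,2]<-.07)&(d[...,2]>-.16)&(D>0)])
    k=np.concatenate(K); e=np.array([.711,-.703]); f=np.array([.703,.711])
    A=np.c_[k[:,2],np.ones(len(k))]
    for nme,v in(("perp",e),("close",f)):
        y=k[:,:2]@v; 
        p=np.linalg.lstsq(A,y,rcond=None)[0]; r=abs(y-A@p)<.012; p=np.linalg.lstsq(A[r],y[r],rcond=None)[0]
        print(nme,"slope d/dz",p[0].round(3),"at z=-.1: mm",((p[1]-.1*p[0])*1000).round(1),r.sum())
    print("zmin",np.percentile(k[:,2],1).round(4))
E
python3 -c "
from h import *
tubedir()"
```

```text
t 41.52 pos [0.3953 0.0608 0.3035] z [-0.107 -0.103 -0.989] y [ 0.692  0.707 -0.148] F [ 0.  -1.1 -0.9] w 19.5 g 20.0 q [ 0.51  0.26 -1.    1.93  0.28  1.22  0.2 ]
perp slope d/dz -0.015 at z=-.1: mm -6.7 243
close slope d/dz 0.019 at z=-.1: mm -15.4 233
zmin -0.1456
```

The tube is now upright, with its axis offset about −9 mm in the closing direction and −5 mm across. Before leaning, I check the gripper body's clearance to the centrifuge using the measured cloud.

```bash
cat > clr.py <<'E'
from h import *
P=np.concatenate([cloud("top",np.load("top0.npy")).reshape(-1,3),cloud("side",np.load("side0.npy")).reshape(-1,3)])
# centrifuge cloud (outside the arm, behind/right of its corner)
C=P[(P[:,0]>.48)&(P[:,0]<.8)&(P[:,1]>-.2)&(P[:,1]<.3)&(P[:,2]>.03)&(P[:,2]<.3)]
C=C[~((C[:,1]<-.11)&(C[:,0]<.62))]; C=C[~((C[:,0]<.52)&(C[:,1]<.0))&~((C[:,1]>.2)&(C[:,0]<.6))]
xr=np.array([.703,.711,0]);yr=np.array([-.711,.703,0]);a=(yr+[0,0,1])*.7071;n=(-yr+[0,0,1])*.7071
print("corner-most",C[np.argsort(C@np.array([1,.2,0]))[:3]].round(3))
def clear(tcp,psi):
    w=R.from_rotvec(n*np.radians(psi)); z=-w.apply(a); y=w.apply(xr); x=np.cross(y,z)
    d=C-tcp; u=np.abs(d@x)-.0375; v=np.abs(d@y)-.095; s=-(d@z); g=np.maximum(-s,s-.12)
    q=np.stack([u,v,g],1); dist=np.linalg.norm(np.maximum(q,0),axis=1)+np.minimum(q.max(1),0); i=dist.argmin(); return dist[i].round(3),C[i].round(3)
for psi in(0,8.5,-8.5,4,-4):
    for nm,t in(("high",[.4576,-.0481,.261]),("pre",[.4576,-.0481,.1838]),("fin",[.4274,-.0183,.1414])):
        print(psi,nm,clear(np.array(t),psi))
w=R.from_rotvec(n*np.radians(8.5)); print("tool z for +8.5",(-w.apply(a)).round(3))
s=arm.observe(); T=R.from_rotvec([np.radians(-45)*.703,np.radians(-45)*.711,0])*R.from_rotvec(s['ee_rot']); print("real tool z after tilt",T.as_matrix()[:,2].round(3))
E
python3 clr.py
```

```text
corner-most [[0.507 0.05  0.067]
 [0.509 0.044 0.194]
 [0.508 0.051 0.053]]
0 high (np.float64(0.017), array([0.516, 0.052, 0.24 ]))
0 pre (np.float64(0.007), array([0.509, 0.044, 0.194]))
0 fin (np.float64(0.011), array([0.518, 0.041, 0.175]))
8.5 high (np.float64(0.02), array([0.516, 0.052, 0.24 ]))
8.5 pre (np.float64(0.01), array([0.509, 0.044, 0.194]))
8.5 fin (np.float64(0.013), array([0.514, 0.047, 0.176]))
-8.5 high (np.float64(0.01), array([0.523, 0.034, 0.229]))
-8.5 pre (np.float64(0.002), array([0.509, 0.044, 0.194]))
-8.5 fin (np.float64(0.008), array([0.511, 0.05 , 0.176]))
4 high (np.float64(0.017), array([0.516, 0.052, 0.24 ]))
4 pre (np.float64(0.009), array([0.509, 0.044, 0.194]))
4 fin (np.float64(0.012), array([0.518, 0.041, 0.175]))
-4 high (np.float64(0.013), array([0.523, 0.034, 0.229]))
-4 pre (np.float64(0.005), array([0.509, 0.044, 0.194]))
-4 fin (np.float64(0.011), array([0.518, 0.041, 0.175]))
tool z for +8.5 [ 0.601 -0.387 -0.699]
real tool z after tilt [ 0.391 -0.596 -0.701]
```

Leaning as is leaves only 2–10 mm. Rolling the grip about the tube by about −40° swings the body's long side away from the centrifuge, so I check that.

```bash
cat >> clr.py <<'E'
print("---- roll")
def clear2(T,tcp):
    x,y,z=T.T; d=C-tcp; u=np.abs(d@x)-.0375; v=np.abs(d@y)-.095; s=-(d@z); g=np.maximum(-s,s-.12)
    q=np.stack([u,v,g],1); return (np.linalg.norm(np.maximum(q,0),axis=1)+np.minimum(q.max(1),0)).min().round(3)
vf=np.array([.468,-.0708,0])-.037*yr+[0,0,.032]
off=np.array([-.009*.703-.0047*.711,-.009*.711+.0047*.703,-.147])
for yaw in(0,-30,-40,-50,-60):
    W=R.from_rotvec([np.radians(-45)*.703,np.radians(-45)*.711,0])*R.from_rotvec([0,0,np.radians(yaw)]); T=(W*R.from_rotvec(s['ee_rot'])).as_matrix(); tcp=vf-W.apply(off)+.003*a
    zl=min((tcp+sx*.0375*T[:,0]+sy*.095*T[:,1])[2] for sx in(-1,1) for sy in(-1,1))
    print(yaw,"fin",tcp.round(4),clear2(T,tcp),"pre n60",clear2(T,tcp+.06*n),"low",clear2(T,tcp+.1*n),"lowest body z",zl.round(3),"z",T[:,2].round(3),"y",T[:,1].round(3),"x",T[:,0].round(3))
E
python3 clr.py | sed -n '/roll/,$p'
```

```text
---- roll
0 fin [ 0.4276 -0.0182  0.1414] 0.008 pre n60 0.002 low 0.002 lowest body z 0.105 z [ 0.391 -0.596 -0.701] y [ 0.769  0.63  -0.107] x [-0.506  0.497 -0.705]
-30 fin [ 0.427  -0.0226  0.1441] 0.009 pre n60 0.001 low 0.01 lowest body z 0.098 z [ 0.369 -0.544 -0.754] y [0.926 0.291 0.243] x [-0.087  0.787 -0.611]
-40 fin [ 0.4263 -0.0242  0.1447] 0.009 pre n60 0.014 low 0.019 lowest body z 0.092 z [ 0.369 -0.523 -0.768] y [0.927 0.15  0.343] x [ 0.064  0.839 -0.54 ]
-50 fin [ 0.4254 -0.0256  0.1451] 0.019 pre n60 0.021 low 0.031 lowest body z 0.087 z [ 0.373 -0.501 -0.781] y [0.903 0.003 0.429] x [ 0.212  0.866 -0.453]
-60 fin [ 0.4243 -0.027   0.1452] 0.03 pre n60 0.037 low 0.044 lowest body z 0.085 z [ 0.381 -0.478 -0.792] y [ 0.854 -0.146  0.499] x [ 0.355  0.866 -0.353]
```

A −60° roll gives at least 30 mm everywhere. I yaw the upright tube by −60° and re-measure its offset.

>>> send_rows(
  motion="1 0 0 0 0 0 -10;1 0 0 0 0 0 -10;1 0 0 0 0 0 -10;1 0 0 0 0 0 -10;1 0 0 0 0 0 -10",
)

```text
clock: 42.3
position: [0.3954, 0.0593, 0.3039]
ee_rot: [-2.23, -2.045, 0.15]
force: [0.3, 0.0, 0.0]
width: 0.215
gripper_force: 20.0
```

>>> send_rows(
  motion="1 0 0 0 0 0 -10;1 0 0 0 0 0 0;1 0 0 0 0 0 0",
)

```text
clock: 42.68
position: [0.3954, 0.0595, 0.3039]
ee_rot: [-2.384, -1.851, 0.135]
force: [1.4, 0.7, -0.3]
width: 0.215
gripper_force: 20.0
```

```bash
python3 -c "
from h import *
tubedir()"
```

```text
t 42.67 pos [0.3954 0.0595 0.3039] z [-0.144  0.04  -0.989] y [ 0.958 -0.245 -0.149] F [ 1.4  0.7 -0.3] w 19.8 g 20.0 q [ 0.47  0.22 -0.8   1.93  0.08  1.18 -0.62]
perp slope d/dz 0.01 at z=-.1: mm -10.8 246
close slope d/dz 0.016 at z=-.1: mm -5.2 240
zmin -0.1457
```

>>> send_rows(
  motion="1 0.0117 -0.0233 -0.008 -6.33 -6.4 0;1 0.0117 -0.0233 -0.008 -6.33 -6.4 0;1 0.0117 -0.0233 -0.008 -6.33 -6.4 0;1 0.0117 -0.0233 -0.008 -6.33 -6.4 0;1 0.0117 -0.0233 -0.008 -6.33 -6.4 0",
)

```text
clock: 43.45
position: [0.4546, -0.0571, 0.2642]
ee_rot: [1.982, 1.489, 0.028]
force: [-0.2, -1.3, -0.9]
width: 0.215
gripper_force: 20.0
```

>>> send_rows(
  motion="1 0 0 0 0 0 0;1 0 0 0 0 0 0",
)

```text
clock: 43.7
position: [0.4538, -0.0558, 0.2638]
ee_rot: [1.99, 1.495, 0.022]
force: [-0.0, -1.0, 0.3]
width: 0.213
gripper_force: 20.0
```

```bash
python3 -c "
from h import *
todo([.4537,-.0569,.187],[.381,-.478,-.792],[.854,-.146,.499])
q,D=arm.get_image('side'); cv2.imwrite('pics/n.png',cv2.resize(q[180:290,190:340],None,fx=4,fy=4,interpolation=2))"
```

```text
t 43.7 pos [ 0.4538 -0.0558  0.2638] z [ 0.378 -0.476 -0.794] y [ 0.856 -0.147  0.495] F [-0.  -1.   0.3] w 19.6 g 20.0 q [ 0.2   0.17 -0.67  2.26  1.04  0.9  -1.48]
shift [-0.0001 -0.0011 -0.0768] turn [-0.14 -0.24 -0.01]
```

View pics/n.png

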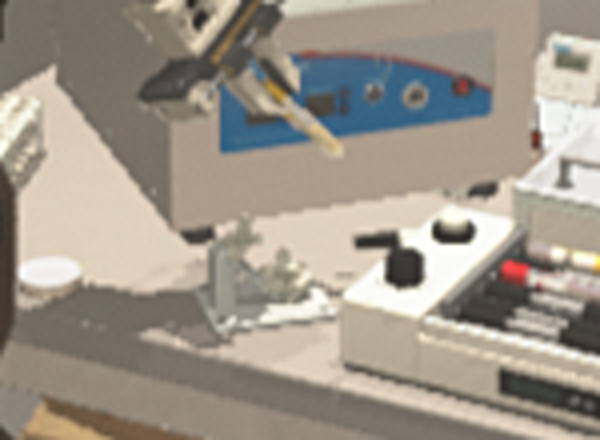

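The crop shows tube B aligned with the V's slope, and the yellow and red caps lying in lanes 3 and 2. I check the tube's line numerically before descending.

```bash
cat >> h.py <<'E'
def vline(o=(.468,-.0708),yaw=45.3):
    "held tube in rest axes: per 15 mm of a, mean xr and n of the visible surface"
    s=st(); c,k=np.cos(np.radians(yaw)),np.sin(np.radians(yaw)); xr=np.array([c,k,0]);yr=np.array([-k,c,0]); a=(yr+[0,0,1])*.7071; n=(-yr+[0,0,1])*.7071
    vf=np.array([*o,0])-.037*yr+[0,0,.032]; f=s['position']
    q,D=arm.get_image("side"); P=cloud("side",D); d=P-f; A=d@a;N=d@n;X=d@xr
    m=(A<-.06)&(A>-.165)&(abs(N+.0095)<.022)&(abs(X)<.022)&(D>0)
    print("TCP rel v_foot a,n,x",((f-vf)@np.stack([a,n,xr],1)*1000).round(1),"end A",np.percentile(A[m],2).round(4))
    for t in np.arange(-.15,-.06,.015):
        w=m&(abs(A-t)<.0075)
        if w.sum()>3: print(round(t,3),w.sum(),"x",(X[w].mean()*1000).round(1),"n",(N[w].mean()*1000).round(1))
E
python3 -c "
from h import *
vline()"
```

```text
t 43.75 pos [ 0.4541 -0.056   0.2641] z [ 0.378 -0.476 -0.794] y [ 0.855 -0.148  0.496] F [ 0.3 -0.2 -0. ] w 20.2 g 20.0 q [ 0.2   0.17 -0.67  2.26  1.04  0.9  -1.48]
TCP rel v_foot a,n,x [204.6 123.6   0.7] end A -0.1459
-0.15 4 x 1.5 n -11.1
-0.135 13 x -4.9 n -7.0
-0.12 15 x -4.4 n -9.9
-0.105 13 x -5.7 n -6.7
-0.09 18 x -6.8 n -7.9
-0.075 16 x -4.4 n -5.9
```

>>> send_rows(
  motion="1 0 -0.001 -0.03 0 0 0;1 0 0 -0.03 0 0 0;1 0 0 -0.017 0 0 0;1 -0.005 0.005 -0.007 0 0 0;1 -0.007 0.007 -0.01 0 0 0",
)

```text
clock: 44.42
position: [0.4423, -0.0458, 0.1699]
ee_rot: [1.99, 1.489, 0.023]
force: [0.2, 0.8, -0.4]
width: 0.215
gripper_force: 20.0
```

>>> send_rows(
  motion="1 -0.005 0.005 -0.007 0 0 0;1 -0.004 0.004 -0.006 0 0 0;1 0 0 0 0 0 0;1 0 0 0 0 0 0",
)

```text
clock: 44.92
position: [0.4332, -0.037, 0.157]
ee_rot: [1.988, 1.49, 0.024]
force: [-0.4, 0.6, -0.3]
width: 0.212
gripper_force: 20.0
```

```bash
python3 -c "
from h import *
vline()"
```

```text
t 44.92 pos [ 0.4332 -0.037   0.157 ] z [ 0.38  -0.478 -0.792] y [ 0.854 -0.147  0.499] F [-0.4  0.6 -0.3] w 19.5 g 20.0 q [ 0.05  0.4  -0.65  2.41  1.34  0.93 -1.99]
TCP rel v_foot a,n,x [148.9  27.9  -0.4] end A -0.1512
-0.15 14 x -5.8 n -21.1
-0.135 25 x -2.6 n -15.6
-0.12 22 x -3.5 n -14.0
-0.105 15 x -5.1 n -6.7
-0.09 17 x -2.3 n -9.0
-0.075 24 x -2.2 n -17.4
```

>>> send_rows(
  motion="1 -0.004 0.004 -0.005 0 0 0;1 -0.003 0.003 -0.004 0 0 0;1 -0.001 0.001 -0.0014 0 0 0;1 0 0 0 0 0 0",
)

```text
clock: 45.48
position: [0.4254, -0.0285, 0.1465]
ee_rot: [1.987, 1.491, 0.025]
force: [4.1, -0.5, 4.6]
width: 0.232
gripper_force: 20.6
```

>>> send_rows(
  motion="1 -0.001 0.001 -0.0014 0 0 0;1 0 0 0 0 0 0",
)

```text
clock: 45.72
position: [0.4241, -0.0278, 0.145]
ee_rot: [1.987, 1.491, 0.024]
force: [4.1, -0.1, 4.0]
width: 0.235
gripper_force: 20.6
```

```bash
python3 -c "
from h import *
vline()"
```

```text
t 45.73 pos [ 0.4241 -0.0278  0.145 ] z [ 0.38  -0.478 -0.792] y [ 0.854 -0.147  0.499] F [ 4.1 -0.1  4. ] w 21.7 g 20.6 q [ 0.01  0.43 -0.66  2.43  1.36  0.95 -2.06]
TCP rel v_foot a,n,x [149.6  10.3  -0.4] end A -0.1568
-0.15 37 x -9.5 n -16.2
-0.135 40 x -6.1 n -8.2
-0.12 30 x -3.4 n -8.8
-0.105 15 x -5.3 n 1.3
-0.09 14 x -5.2 n -0.7
-0.075 37 x -7.9 n -14.2
```

>>> send_rows(
  motion="0.6 0 0 0 0 0 0;0.6 0 0 0 0 0 0;0.6 0 0 0 0 0 0;0.6 0 0 0 0 0 0",
)

```text
clock: 46.28
position: [0.4237, -0.028, 0.1448]
ee_rot: [1.988, 1.491, 0.023]
force: [0.0, -0.0, 0.5]
width: 0.398
gripper_force: 0.0
```

>>> send_rows(
  motion="0.6 -0.004 0.005 0.008 0 0 0;0.6 -0.008 0.0095 0.016 0 0 0;0.6 -0.008 0.0095 0.016 0 0 0;0.6 0 0 0 0 0 0",
)

```text
clock: 46.78
position: [0.4042, -0.0028, 0.1861]
ee_rot: [1.986, 1.491, 0.028]
force: [0.5, -0.5, -0.3]
width: 0.402
gripper_force: 0.0
```

```bash
python3 -c "
from h import *
st(); q,D=arm.get_image('side'); inv(D,(.468,-.0708))"
```

```text
t 46.77 pos [ 0.4042 -0.0028  0.1861] z [ 0.383 -0.477 -0.791] y [ 0.853 -0.146  0.501] F [ 0.5 -0.5 -0.3] w 36.9 g 0.0 q [-0.01  0.32 -0.72  2.41  1.18  0.97 -1.94]
[(-10, 12, np.float64(8.3), np.float64(-8.6)), (0, 22, np.float64(22.4), np.float64(-1.2)), (10, 34, np.float64(24.0), np.float64(-4.2)), (20, 45, np.float64(22.2), np.float64(-1.5)), (30, 17, np.float64(18.3), np.float64(-5.0)), (40, 21, np.float64(16.6), np.float64(-7.1)), (50, 15, np.float64(16.8), np.float64(-2.9)), (60, 21, np.float64(13.1), np.float64(-3.7)), (70, 44, np.float64(10.5), np.float64(-6.8)), (80, 45, np.float64(11.5), np.float64(-2.7)), (90, 10, np.float64(7.5), np.float64(-6.0)), (100, 14, np.float64(7.6), np.float64(-5.4)), (110, 2, np.float64(3.5), np.float64(-9.6))]
```

Numbers show the foot end perched about 15 mm high on the stop, so the tube lies some 9° flatter than the slope. A side grasp closes along the rest's x and tolerates that, so I'll take it as it lies with a matching tool tilt.

>>> send_rows(
  motion="0.5 0 0 0.04 0 0 0;0.5 0 0 0.05 0 0 0;0.5 0.01 -0.01 0.02 0 0 0;0.5 0 0 0 0 0 0",
)

```text
clock: 47.32
position: [0.4146, -0.0149, 0.2959]
ee_rot: [1.989, 1.486, 0.026]
force: [-0.1, -0.1, -0.1]
width: 0.499
gripper_force: 0.0
```

```bash
python3 -c "
from h import *
todo([.5259,-.1284,.26],[-.413,.408,-.814],[.703,.711,0]); q,D=arm.get_image('side'); inv(D,(.468,-.0708))"
```

```text
t 47.33 pos [ 0.4146 -0.0149  0.2959] z [ 0.381 -0.479 -0.791] y [ 0.852 -0.149  0.501] F [-0.1 -0.1 -0.1] w 45.9 g 0.0 q [ 0.14  0.08 -0.73  2.26  0.89  0.99 -1.45]
shift [ 0.1113 -0.1135 -0.0359] turn [49.81 46.29 64.61]
[(-10, 13, np.float64(12.1), np.float64(-2.7)), (0, 28, np.float64(23.6), np.float64(-2.5)), (10, 35, np.float64(21.5), np.float64(-6.6)), (20, 41, np.float64(20.7), np.float64(-6.1)), (30, 19, np.float64(20.2), np.float64(-4.5)), (40, 18, np.float64(16.2), np.float64(-10.1)), (50, 17, np.float64(16.8), np.float64(-6.7)), (60, 20, np.float64(10.1), np.float64(-6.1)), (70, 43, np.float64(13.5), np.float64(-1.6)), (80, 41, np.float64(10.0), np.float64(-0.9)), (90, 14, np.float64(9.7), np.float64(-4.1)), (100, 15, np.float64(8.4), np.float64(-4.0))]
```

>>> send_rows(
  motion="0.5 0.011 -0.0115 0 4.98 4.63 6.46;0.5 0.011 -0.0115 0 4.98 4.63 6.46;0.5 0.011 -0.0115 0 4.98 4.63 6.46;0.5 0.011 -0.0115 0 4.98 4.63 6.46;0.5 0.011 -0.0115 0 4.98 4.63 6.46",
)

```text
clock: 48.0
position: [0.4484, -0.0561, 0.2879]
ee_rot: [1.957, 2.219, 0.106]
force: [-0.9, 0.6, -0.2]
width: 0.505
gripper_force: 0.0
```

>>> send_rows(
  motion="0.5 0.011 -0.0115 -0.007 4.98 4.63 6.46;0.5 0.011 -0.0115 -0.007 4.98 4.63 6.46;0.5 0.011 -0.0115 -0.007 4.98 4.63 6.46;0.5 0.011 -0.0115 -0.007 4.98 4.63 6.46;0.5 0.011 -0.0115 -0.007 4.98 4.63 6.46",
)

```text
clock: 48.62
position: [0.5037, -0.1142, 0.2525]
ee_rot: [-1.183, -2.427, -0.239]
force: [0.0, 0.9, -0.1]
width: 0.501
gripper_force: 0.0
```

>>> send_rows(
  motion="0.5 0 0 0 0 0 0;0.5 0 0 0 0 0 0",
)

```text
clock: 48.88
position: [0.5036, -0.1127, 0.2535]
ee_rot: [-1.189, -2.431, -0.24]
force: [-0.1, 1.0, 0.8]
width: 0.5
gripper_force: 0.0
```

```bash
python3 -c "
from h import *
todo([.5259,-.1284,.179],[-.413,.408,-.814],[.703,.711,0]); q,D=arm.get_image('side'); inv(D,(.468,-.0708))"
```

```text
t 48.88 pos [ 0.5036 -0.1127  0.2535] z [-0.295  0.331 -0.896] y [ 0.785  0.619 -0.03 ] F [-0.1  1.   0.8] w 46.0 g 0.0 q [ 0.66  0.58 -0.61  1.6   0.01  1.38  0.74]
shift [ 0.0223 -0.0157 -0.0745] turn [7.99 4.88 6.9 ]
[(-10, 10, np.float64(11.8), np.float64(-5.4)), (0, 28, np.float64(23.8), np.float64(-3.6)), (10, 34, np.float64(24.5), np.float64(-2.1)), (20, 47, np.float64(20.0), np.float64(-4.7)), (30, 20, np.float64(20.5), np.float64(-2.3)), (40, 19, np.float64(16.1), np.float64(-4.0)), (50, 12, np.float64(17.6), np.float64(-11.9)), (60, 20, np.float64(15.8), np.float64(-8.2)), (70, 46, np.float64(11.0), np.float64(2.6)), (80, 43, np.float64(8.9), np.float64(-8.4)), (90, 11, np.float64(11.1), np.float64(-8.5)), (100, 16, np.float64(8.1), np.float64(0.2))]
```

>>> send_rows(
  motion="0.5 0.011 -0.008 -0.02 4 2.44 3.45;0.5 0.011 -0.008 -0.03 4 2.44 3.45;0.5 0 0 -0.025 0 0 0;0.5 0 0 0 0 0 0;0.5 0 0 0 0 0 0",
)

```text
clock: 49.55
position: [0.5265, -0.1291, 0.1817]
ee_rot: [-0.969, -2.364, -0.311]
force: [0.6, 0.2, 0.0]
width: 0.503
gripper_force: 0.0
```

```bash
python3 -c "
from h import *
todo([.4970,-.0998,.1224],[-.413,.408,-.814],[.703,.711,0])"
```

```text
t 49.55 pos [ 0.5265 -0.1291  0.1817] z [-0.409  0.407 -0.816] y [0.703 0.712 0.002] F [0.6 0.2 0. ] w 46.3 g 0.0 q [ 0.65  0.79 -0.6   1.5   0.04  1.45  0.87]
shift [-0.0295  0.0293 -0.0593] turn [ 0.05  0.27 -0.03]
```

>>> send_rows(
  motion="0.5 -0.012 0.012 -0.024 0 0 0;0.5 -0.01 0.01 -0.02 0 0 0;0.5 -0.0055 0.005 -0.01 0 0 0;0.5 -0.002 0.0023 -0.004 0 0 0;0.5 0 0 0 0 0 0",
)

```text
clock: 50.18
position: [0.4973, -0.1007, 0.1225]
ee_rot: [-0.97, -2.363, -0.312]
force: [0.0, 0.0, -0.1]
width: 0.499
gripper_force: 0.0
```

>>> send_rows(
  motion="1 0 0 0 0 0 0;1 0 0 0 0 0 0;1 0 0 0 0 0 0;1 0 0 0 0 0 0;1 0 0 0 0 0 0",
)

```text
clock: 50.8
position: [0.4972, -0.1005, 0.122]
ee_rot: [-0.97, -2.363, -0.313]
force: [1.7, 0.6, 0.8]
width: 0.17
gripper_force: 19.6
```

```bash
python3 -c "
from h import *
st()"
```

```text
t 50.8 pos [ 0.4972 -0.1005  0.122 ] z [-0.41   0.409 -0.815] y [0.703 0.711 0.003] F [1.7 0.6 0.8] w 15.7 g 19.6 q [ 0.64  0.82 -0.6   1.64  0.05  1.29  0.86]
```

>>> send_rows(
  motion="1 0.008 -0.008 0.016 0 0 0;1 0.016 -0.016 0.032 0 0 0;1 0 0 0.05 0 0 0;1 0 0 0.05 0 0 0;1 0 0 0.004 0 0 0",
)

```text
clock: 51.42
position: [0.522, -0.1243, 0.2771]
ee_rot: [-0.97, -2.367, -0.313]
force: [0.4, 0.1, -0.3]
width: 0.166
gripper_force: 19.5
```

>>> send_rows(
  motion="1 -0.01 -0.03 0 -4.98 -5.03 0;1 -0.01 -0.03 0 -4.98 -5.03 0;1 -0.01 -0.03 0 -4.98 -5.03 0;1 -0.01 -0.03 0 -4.98 -5.03 0;1 -0.01 -0.03 0 -4.98 -5.03 0",
)

```text
clock: 52.05
position: [0.47, -0.2755, 0.2731]
ee_rot: [1.191, 2.904, -0.001]
force: [0.1, 1.2, -0.4]
width: 0.17
gripper_force: 19.5
```

>>> send_rows(
  motion="1 -0.01 -0.0195 0 0 0 -9.36;1 -0.01 -0.0195 0 0 0 -9.36;1 -0.01 -0.0195 0 0 0 -9.36;1 -0.01 -0.0195 0 0 0 -9.36;1 -0.01 -0.0195 0 0 0 -9.36",
)

```text
clock: 52.68
position: [0.4198, -0.3725, 0.2727]
ee_rot: [-2.254, -2.187, -0.0]
force: [0.0, 0.5, -0.8]
width: 0.17
gripper_force: 19.5
```

>>> send_rows(
  motion="1 0 0 0 0 0 0;1 0 0 0 0 0 0",
)

```text
clock: 52.92
position: [0.4211, -0.371, 0.2733]
ee_rot: [-2.244, -2.198, -0.002]
force: [0.4, -0.7, -0.1]
width: 0.168
gripper_force: 19.5
```

Run:
```python
from h import *
s=arm.observe(); q,D=arm.get_image("side"); held(D,s['position']); todo([.421,-.373,.160],[0,0,-1],[1,-.026,0])
```

```text
L 48 z [0.2073 0.2227] y -0.3518 -0.3187 xmin 0.4111
R 47 z [0.209  0.2235] y -0.4264 -0.3932 xmin 0.4065
t 52.98 pos [ 0.4214 -0.3708  0.2734] z [ 0.001  0.001 -1.   ] y [ 1.    -0.021  0.001] F [ 0.4 -0.2 -0.2] w 15.7 g 19.5 q [ 0.91  0.38 -0.38  1.73  0.16  1.06  0.46]
shift [-0.0004 -0.0022 -0.1134] turn [-0.05  0.05 -0.31]
```

>>> send_rows(
  motion="1 0 0.003 -0.04 0 0 0;1 0 0 -0.04 0 0 0;1 0 0 -0.025 0 0 0;1 0 0 -0.009 0 0 0;1 0 0 0 0 0 0",
)

```text
clock: 53.6
position: [0.4212, -0.3685, 0.1598]
ee_rot: [2.247, 2.195, 0.002]
force: [-0.0, -1.0, 0.5]
width: 0.168
gripper_force: 19.5
```

>>> send_rows(
  motion="1 0 0 -0.004 0 0 0;1 0 0 -0.003 0 0 0;1 0 0 -0.002 0 0 0;1 0 0 0 0 0 0",
)

```text
clock: 54.1
position: [0.4212, -0.3692, 0.1513]
ee_rot: [2.247, 2.192, 0.002]
force: [0.3, -0.4, 1.6]
width: 0.166
gripper_force: 19.9
```

>>> send_rows(
  motion="1 0 0 -0.001 0 0 0;1 0 0 -0.001 0 0 0;1 0 0 0 0 0 0",
)

```text
clock: 54.48
position: [0.4218, -0.3695, 0.1502]
ee_rot: [2.246, 2.192, 0.002]
force: [-0.3, 1.4, 12.2]
width: 0.165
gripper_force: 20.0
```

>>> send_rows(
  motion="1 0 0 0.001 0 0 0;0.68 0 0 0.001 0 0 0;0.68 0 0 0 0 0 0;0.68 0 0 0 0 0 0",
)

```text
clock: 54.98
position: [0.4206, -0.3689, 0.1505]
ee_rot: [2.249, 2.194, 0.001]
force: [0.8, -0.0, -0.6]
width: 0.316
gripper_force: 0.0
```

>>> send_rows(
  motion="0.68 0 0 0.03 0 0 0;0.68 0 0 0.06 0 0 0;0.68 0 0.03 0.05 0 0 0;0.68 -0.01 0.06 0 0 0 0;0.68 -0.01 0.06 0 0 0 0",
)

```text
clock: 55.6
position: [0.4007, -0.2175, 0.2913]
ee_rot: [2.248, 2.192, 0.002]
force: [0.7, 0.0, 0.1]
width: 0.318
gripper_force: 0.0
```

>>> send_rows(
  motion="0.68 0 0.06 0 0 0 0;0.68 0 0.06 0 0 0 0;0.68 0 0.06 0 0 0 0;0.68 0 0.04 0 0 0 0;0.68 0 0 0 0 0 0",
)

```text
clock: 56.22
position: [0.4006, 0.0039, 0.291]
ee_rot: [2.242, 2.2, 0.002]
force: [-0.0, -0.3, -0.4]
width: 0.323
gripper_force: 0.0
```

Run:
```python
from h import *
p,D=arm.get_image("top"); np.save("top7.npy",D); st(); lanes(D)
P=cloud("top",D); z=P[...,2]
m=(z>0.145)&(z<0.172)&(P[...,0]>.55)&(P[...,0]<.66)&(P[...,1]<-.3)&(P[...,1]>-.45); print("handle",P[m].mean(0).round(4))
cv2.imwrite("pics/o.png",cv2.resize(p[120:280,300:430],None,fx=4.5,fy=3.7,interpolation=2))
```

```text
t 56.27 pos [0.4007 0.0019 0.2908] z [ 0.001 -0.    -1.   ] y [ 1.    -0.022  0.001] F [ 0.6 -0.6 -0.3] w 29.6 g 0.0 q [ 0.46  0.12 -0.65  2.04  0.09  1.01 -0.25]
lane 1 198 [ 0.4212 -0.368   0.0952] y -0.4335 -0.3128 line [0.015 1.   ]
lane 2 195 [ 0.4758 -0.3659  0.0954] y -0.4231 -0.304 line [0.02 1.  ]
lane 3 198 [ 0.5304 -0.3713  0.0949] y -0.4364 -0.3137 line [0.041 0.999]
handle [ 0.6056 -0.3738  0.157 ]
```

View pics/o.png

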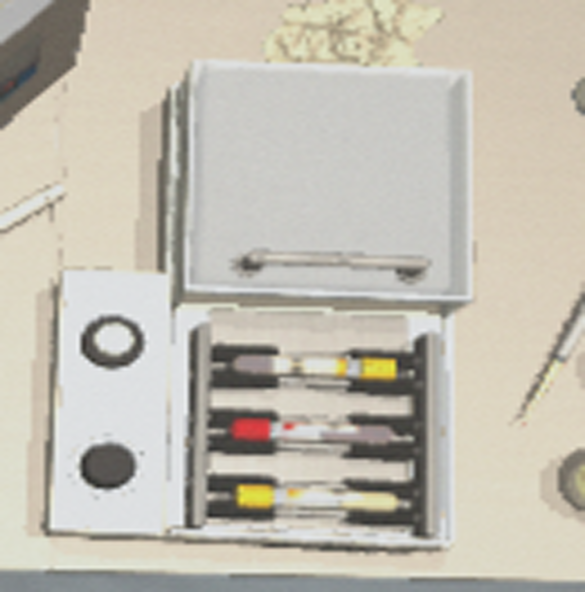

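The crop shows all three tubes lying straight in their lanes, one per lane, at crop rows 366, 430 and 496, with the hood still back. Now I close the hood.

>>> send_rows(
  motion="0.5 0.02 -0.06 0 0 0 0;0.5 0.02 -0.06 0 0 0 0;0.5 0.02 -0.06 0 0 0 0;0.5 0.02 -0.06 0 0 0 0;0.5 0.02 -0.06 0 0 0 0",
)

```text
clock: 56.9
position: [0.499, -0.2994, 0.2904]
ee_rot: [2.251, 2.191, -0.0]
force: [1.6, 0.5, 0.6]
width: 0.499
gripper_force: 0.0
```

>>> send_rows(
  motion="0.5 0.035 -0.026 0 0 0 0;0.5 0.035 -0.026 0 0 0 0;0.5 0.035 -0.026 0 0 0 0;0.5 0 0 0 0 0 0;0.5 0 0 0 0 0 0",
)

```text
clock: 57.52
position: [0.6036, -0.3744, 0.2899]
ee_rot: [-2.25, -2.192, 0.0]
force: [-0.6, 0.8, -0.1]
width: 0.498
gripper_force: 0.0
```

>>> send_rows(
  motion="0.5 0 0 -0.04 0 0 0;0.5 0 0 -0.03 0 0 0;0.5 0 0 -0.018 0 0 0;0.5 0 0 0 0 0 0;0.5 0 0 0 0 0 0",
  force=15,
)

```text
clock: 58.15
position: [0.6052, -0.3737, 0.2043]
ee_rot: [2.247, 2.192, 0.002]
force: [0.9, 0.3, 0.4]
width: 0.498
gripper_force: 0.0
```

>>> send_rows(
  motion="1 0 0 0 0 0 0;1 0 0 0 0 0 0;1 0 0 0 0 0 0;1 0 0 0 0 0 0;1 0 0 0 0 0 0",
)

```text
clock: 58.78
position: [0.605, -0.3735, 0.2029]
ee_rot: [2.248, 2.193, 0.002]
force: [2.2, -0.1, 0.6]
width: 0.104
gripper_force: 15.0
```

>>> send_rows(
  motion="1 -0.025 0.0006 0 0 0 0;1 -0.035 0.0009 0 0 0 0;1 -0.035 0.0009 0 0 0 0;1 -0.035 0.0009 0 0 0 0;1 -0.03 0.0008 0 0 0 0",
)

```text
clock: 59.4
position: [0.4442, -0.3691, 0.2029]
ee_rot: [2.247, 2.193, 0.003]
force: [3.7, -1.3, -2.8]
width: 0.099
gripper_force: 15.0
```

>>> send_rows(
  motion="1 -0.02 0.0005 0 0 0 0;1 -0.008 0 0 0 0 0;1 -0.004 0 0 0 0 0;1 0 0 0 0 0 0",
)

```text
clock: 59.9
position: [0.4164, -0.3684, 0.203]
ee_rot: [2.242, 2.192, 0.008]
force: [14.2, 0.2, -10.7]
width: 0.098
gripper_force: 15.0
```

>>> send_rows(
  motion="1 -0.002 0 0 0 0 0;1 0 0 0 0 0 0",
)

```text
clock: 60.15
position: [0.4162, -0.3684, 0.2031]
ee_rot: [2.24, 2.192, 0.011]
force: [20.3, -2.0, -15.8]
width: 0.1
gripper_force: 15.0
```

The hood is against its front stop at x 0.416, the same place it started. I release it and check the button and collar heights from the earlier depth image.

>>> send_rows(
  motion="0.6 0.002 0 0 0 0 0;0.6 0 0 0 0 0 0;0.6 0 0 0 0 0 0;0.6 0 0 0.05 0 0 0;0.8 0 0 0.05 0 0 0",
)

```text
clock: 60.78
position: [0.412, -0.3688, 0.3037]
ee_rot: [-2.249, -2.193, -0.001]
force: [0.8, -0.4, -0.6]
width: 0.338
gripper_force: 0.0
```

Run:
```python
from h import *
D=np.load("top7.npy");P=cloud("top",D);r=np.hypot(P[...,0]-.546,P[...,1]+.230)
for a,b in((0,.008),(.008,.013),(.013,.017),(.017,.021),(.021,.026)):
    m=(r>=a)&(r<b)&(D>0); print(a,m.sum(),np.percentile(P[m][:,2],[10,50,90]).round(4))
p=cv2.imread("pics/top6.png");g=cv2.cvtColor(p,6)
m=(P[...,2]>.09)&(r<.03); print("centre",((P[m].max(0)+P[m].min(0))/2).round(4),P[m].mean(0).round(4))
p2,D2=arm.get_image("side");st()
Q=cloud("side",D2); r=np.hypot(Q[...,0]-.546,Q[...,1]+.230); m=(r<.03)&(Q[...,2]>.09)&(D2>0); print(Q[m].mean(0).round(4),Q[m][:,2].max(),m.sum())
```

```text
0 21 [0.0962 0.0993 0.101 ]
0.008 41 [0.0862 0.0974 0.1002]
0.013 44 [0.0854 0.09   0.1001]
0.017 46 [0.0752 0.0847 0.0904]
0.021 69 [0.0739 0.0793 0.0887]
centre [ 0.5484 -0.2299  0.0962] [ 0.549  -0.2316  0.0967]
t 60.83 pos [ 0.4143 -0.37    0.3109] z [ 0.007 -0.005 -1.   ] y [ 1.    -0.025  0.007] F [ 2.9 -0.2  5.1] w 27.3 g 0.0 q [ 0.97  0.34 -0.45  1.7   0.16  1.13  0.45]
[ 0.5439 -0.2327  0.0975] 0.10326280505022596 36
```

>>> send_rows(
  motion="1 0.027 0.028 -0.01 0 0 0;1 0.027 0.028 -0.01 0 0 0;1 0.027 0.028 -0.02 0 0 0;1 0.027 0.028 -0.02 0 0 0;1 0.027 0.028 -0.02 0 0 0",
)

```text
clock: 61.45
position: [0.5481, -0.2284, 0.2221]
ee_rot: [2.249, 2.192, 0.0]
force: [0.9, -0.8, 0.3]
width: 0.005
gripper_force: 0.0
```

>>> send_rows(
  motion="1 0 0 -0.03 0 0 0;1 0 0 0 0 0 0;1 0 0 0 0 0 0",
)

```text
clock: 61.82
position: [0.5476, -0.2297, 0.1936]
ee_rot: [2.249, 2.191, 0.001]
force: [-0.3, -0.1, 0.2]
width: 0.004
gripper_force: 0.0
```

```bash
python3 -c "
from h import *
todo([.547,-.2305,.172],[0,0,-1],[1,-.026,0])"
```

```text
t 61.83 pos [ 0.5476 -0.2297  0.1936] z [ 0.002 -0.001 -1.   ] y [ 1.    -0.026  0.002] F [-0.3 -0.1  0.2] w 0.4 g 0.0 q [ 0.62  0.53 -0.45  1.74  0.28  0.94  0.03]
shift [-0.0006 -0.0008 -0.0216] turn [ 0.04  0.09 -0.  ]
```

>>> send_rows(
  motion="1 0 -0.001 -0.018 0 0 0;1 0 0 -0.006 0 0 0;1 0 0 -0.003 0 0 0;1 0 0 -0.002 0 0 0;1 0 0 0 0 0 0",
)

```text
clock: 62.45
position: [0.5477, -0.2299, 0.164]
ee_rot: [2.248, 2.193, 0.001]
force: [-0.3, -0.8, -0.0]
width: 0.005
gripper_force: 0.1
```

>>> send_rows(
  motion="1 0 0 -0.002 0 0 0;1 0 0 -0.002 0 0 0;1 0 0 0 0 0 0",
)

```text
clock: 62.82
position: [0.5478, -0.2299, 0.1599]
ee_rot: [2.248, 2.193, 0.002]
force: [-0.5, -0.3, 3.9]
width: 0.005
gripper_force: 1.8
```

>>> send_rows(
  motion="1 0 0 -0.002 0 0 0;1 0 0 -0.002 0 0 0;1 0 0 0 0 0 0",
)

```text
clock: 63.2
position: [0.5479, -0.2299, 0.1576]
ee_rot: [2.247, 2.192, 0.001]
force: [-6.9, 1.4, 21.6]
width: 0.004
gripper_force: 10.7
```

>>> send_rows(
  motion="1 0 0 -0.0015 0 0 0;1 0 0 -0.0015 0 0 0;1 0 0 0 0 0 0",
)

```text
clock: 63.58
position: [0.548, -0.2299, 0.157]
ee_rot: [2.246, 2.191, 0.001]
force: [-15.6, 4.2, 46.7]
width: 0.01
gripper_force: 23.4
```

The button hit its end stop after about 6 mm, so it was fully pressed. I lift off and check the final state.

>>> send_rows(
  motion="1 0 0 0.02 0 0 0;1 0 0 0.05 0 0 0;1 -0.01 0.05 0.05 0 0 0;1 -0.03 0.06 0 0 0 0;1 -0.03 0.06 0 0 0 0",
)

```text
clock: 64.2
position: [0.4824, -0.0727, 0.2668]
ee_rot: [2.248, 2.192, 0.003]
force: [0.9, 0.8, 0.5]
width: 0.003
gripper_force: 0.0
```

>>> send_rows(
  motion="1 -0.03 0.06 0 0 0 0;1 -0.03 0.05 0 0 0 0;1 0 0 0 0 0 0;1 0 0 0 0 0 0",
)

```text
clock: 64.7
position: [0.4253, 0.0312, 0.2665]
ee_rot: [2.248, 2.193, 0.001]
force: [0.0, 0.0, -0.4]
width: 0.005
gripper_force: 0.0
```

Run:
```python
from h import *
p,D=arm.get_image("top"); st(); P=cloud("top",D); z=P[...,2]
m=(z>0.145)&(z<0.172)&(P[...,0]>.38)&(P[...,0]<.66)&(P[...,1]<-.3)&(P[...,1]>-.45); print("handle",P[m].mean(0).round(4),m.sum())
p0=cv2.imread("pics/top0.png")
for n,r in(("dish",(slice(245,267),slice(198,222))),("pen",(slice(168,200),slice(276,316))),("cup",(slice(236,262),slice(424,452))),("hood",(slice(195,268),slice(338,408)))):
    print(n,np.abs(p0[r].astype(int)-p[r]).mean().round(1),cv2.phaseCorrelate(cv2.cvtColor(p0[r],6).astype(np.float32),cv2.cvtColor(p[r],6).astype(np.float32)))
```

```text
t 64.75 pos [0.4255 0.0307 0.2664] z [ 0.001 -0.    -1.   ] y [ 1.    -0.026  0.001] F [ 0.7 -0.4 -0.3] w 0.7 g 0.0 q [ 0.35  0.2  -0.63  2.02  0.14  0.96 -0.37]
handle [ 0.4164 -0.3677  0.1573] 145
dish 102.8 ((2.5134355218106865, -10.723513185676179), 0.11699005961418152)
pen 12.2 ((0.003975584052660963, 0.030187560881076436), 0.9968008973635734)
cup 11.2 ((-0.004161305142492466, 0.4712164667249912), 1.0008653662822864)
hood 14.0 ((0.05666326946862199, 0.44025505245736696), 0.8818409398750022)
```

```bash
python3 -c "
from cell import arm
print(arm.sign_off())"
```

```text
the job is handed in; nothing more can be done
None
```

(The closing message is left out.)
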